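# Spin-check the filter wheel and park it on its pointer

## Task

Check that the filter wheel on the optical bench runs freely, then park it: flick it into a brisk spin (its pin is there for that), and let it coast untouched for more than two seconds. While it is still turning, brake it with a fingertip, and leave it standing still with the pin and the rim mark at the fixed pointer, turning it the last bit with the fingertip if need be. Only touch the wheel, without leaning hard on it, and leave everything else on the bench where it is.

Things in the scene. Friction and masses are not known exactly. Their poses are not given: they have to be found in the camera images.
- wheel: Filter wheel: metal disc, 220 mm across, 10 mm thick, level on a free vertical axle over its fixed base. Origin on the axle at the disc's underside, 52 mm above the table; top face 62 mm above it. z up; its x axis points through the pin and rim mark. About 0.5 kg; turns either way without end; flicked, it coasts long, losing 0.1 to 0.3 rad/s each second. Pressed, it sinks up to 6 mm on its sprung axle (2 to 4 N, then 2.5 N/mm) and a finger drags it by friction.
- hub (a point): Top centre of the steel hub cap on the axle (36 mm across, 8 mm high over the disc's top face). Around it at 55 mm from the axle lie six round windows, flush with the face: five of glass, and one dark open port in line with the pin. Between hub cap and rim the face is flat but for the pin.
- pin_top (a point): Centre of the top of the upright rubber-sleeved pin fixed on the disc, 16 mm in diameter, standing 34 mm above the disc's top face (its top 96 mm above the table), 88 mm from the axle. Pushed sideways, it turns the wheel; its sleeve gives a few mm.
- rim_mark (a point): Point on the wheel's rim, 110 mm from the axle, level with the top face: the outer end of a short line that runs out from the pin. It turns with the wheel.
- index (a point): Fixed point where the steel pointer of the base aims at the rim, 110 mm from the axle, level with the wheel's top face: the rim mark belongs here. The pointer stands just outside the rim on a small upright, its top 65.5 mm above the table, reaching out to 138 mm from the axle.
- lens_ring: Bystander, to be left alone: steel lens ring, 36 mm across, 12 mm high. Origin at its underside.
- fork_clamp: Bystander, to be left alone: steel clamp block 50 x 28 x 24 mm. Origin at its underside.
- optic_post: Bystander, to be left alone: upright steel post, 25 mm across, 45 mm high. Origin at its underside.
- driver: Bystander, to be left alone: small screwdriver lying flat, 130 mm long, 18 mm thick. Origin at its underside where the grip (to -x, 60 mm) meets the shaft (to +x, 70 mm).
- cleaner: Bystander, to be left alone: white bottle, 48 mm across, 120 mm high. Origin at its underside.
- optic_case: Bystander, to be left alone: black plastic case 100 x 75 x 35 mm. Origin at its underside.
- fibre_mount: Bystander, to be left alone: fibre holder on a foot, 50 x 50 mm, 94 mm high. Origin at its underside.
- screw_pot: Bystander, to be left alone: steel bowl, 70 mm across, 40 mm high. Origin at its underside.

How it is judged:
By the outcome, as a careful person would: the job done as asked, in the order asked, and still so for the second after the job is handed in, with the robot touching nothing.
It also fails if it takes over 58 s, if anything falls off the work surface, if the arm or the gripper's body presses on something with over 40 N, if the wrist force passes 120 N, or if a joint passes its speed limit or range.

## Robot

A 6-joint arm with a two-finger parallel gripper is mounted at the origin on the work surface. World frame = base frame: x ahead of the robot, y to its left, z up, the work surface at z = 0. Lengths are in m, angles in rad, forces in N, time in s.
With the tool pointing down it reaches from about 0.375 to 0.9 m from the base axis. Payload 3.1 kg.
Tool frame: the origin (TCP) lies on the centre line of the jaws, within the pads' length; the fingertips stand 25 mm ahead of it and the grasp point (between the pads) lies 6 mm ahead of it (robot.nose_length is the y of the fingertips in the tool frame, in m); y points along the fingers, z is the direction in which the jaws open and shut, and the axes are right-handed (so a half turn about y gives the same grasp; the last joint's range is limited). The gripper opens to 87 mm and grips with 3 to 60 N. Pads are 19 mm wide; open, the fingers measure 117 mm over their backs; the gripper's body (75 mm by 190 mm) begins 51 mm behind the grasp point.
Start: joints at [1.145, 0.527, 1.433, -0, 1.181, -0.178], TCP at [0.153, 0.606, 0.223] pointing down, gripper open.
Joint ranges: [-3.08, 3.08], [-0.75, 2.2], [0.22, 2.44], [-1.43, 4.57], [0, 2.65], [-2.85, 2.85]. Speed limits (rad/s): [2.79, 2.79, 3.14, 3.14, 3.14, 3.14].

## Interface

Orientations are given as a unit quaternion [x, y, z, w].
In Python, from rig import robot, eyes, ticket gives the robot as it stands.
- The arm moves only by the tool play_rows, never from a script. Its argument "series" is a list of rows, each a list of 7 numbers: the opening, from 0 (shut) to 1 (fully open), then the shift along the tool's x, y, z scaled (see below), then the turn, a rotation vector about the tool's x, y, z scaled (see below). In form: [[claw, dx, dy, dz, ax, ay, az], ...]. A call has 1 to 12 rows; each row shifts and turns the commanded pose from where the row before left it, along the tool's axes as they then stand; what a row does not reach is not made up. The controller multiplies each number of a shift by 100 mm and each number of a turn by 180 degrees. A row lasts 1/12 s, in which the tool goes at most 41.7 mm and 7.16 degrees, less where a joint would pass 70% of its speed; a pose out of reach is approached as far as the arm can. A call with a number of a shift or a turn outside -1 to 1 is refused whole. A call with a gripper value outside its range is refused whole. The fingers move at their own pace and stop on an object; "grip_force" is the grip in N (left out, the last holds). Time passes only in rows, so rows that do not move let the fingers close. It gives the time, the measured TCP pose, the force and the opening at its end, in the units of the state.
- robot.get_obs(): the state, without advancing time (a new reading comes with each control period).
- eyes.camera(name): name is "side" or "top" or "wrist"; returns the picture (384x512x3 uint8, red, green, blue); there is no depth.
- eyes.camera_params(name): a dict with "K" (3x3 intrinsics, pixels), "rvec" (rotation vector, rad) and "tvec" (3), from world to camera coordinates, as OpenCV has them. Camera axes: x right, y down, z forward; pixel columns grow to the right and rows downward; lengths in m; the calibration is good to about 2 mm. A picture is of the moment at which its call begins: read the wrist's pose just before it. camera_params takes no time and is no camera call; for the wrist camera it gives the pose at the moment of the call.
- ticket.hand_in(): hands the job in, once; it reports no verdict.
The state is a dict: "time": time; "q": joint angles; "joint_velocities": joint speeds; "joint_torque": joint torques, N m; "position": TCP position; "tool_rot": TCP orientation; "ft_force": force on the tool from outside, world axes, zero at the start; "moment": the same for the moment, N m; "grip_width": finger opening in m.
Only numpy, scipy, OpenCV 4.12 (cv2) and the standard library are available. Lean on these libraries where they do the work, as an engineer would, in place of code of your own. Each camera call takes 0.05 s, during which the arm holds its last target.

## Working session

There is one attempt and no reset: what is moved stays moved. The work goes in short steps, Python scripts to look and compute and a tool call to move; the robot and the scene stay as the last step left them, time stands still between calls to the robot, and variables do not carry over. Pictures are saved under pics/ and viewed, and the job is handed in when it is done.

Besides the shell and the picture viewer there is one more tool, called after "Emit:" in YAML: its name, and indented under it one key for each argument. play_rows: Moves the arm, as the interface text tells. Its arguments: {"type":"object","properties":{"series":{"type":"array","items":{"type":"array","items":{"type":"number"}}},"grip_force":{"type":"number"}},"required":["series"]}

```bash
ls; mkdir -p pics; python3 - <<'E'
from rig import robot, eyes, ticket
import cv2,json
print(robot.get_obs(), robot.nose_length)
for n in ["side","top","wrist"]:
    cv2.imwrite(f"pics/{n}0.png",eyes.camera(n)[:,:,::-1]); print(n,eyes.camera_params(n))
E
```

```text
pics
{'time': 0.0, 'q': array([ 1.14448851e+00,  5.28453175e-01,  1.43391307e+00, -4.09063146e-05,
        1.18136995e+00, -1.78502888e-01]), 'joint_velocities': array([ 0.00084361,  0.0007299 ,  0.00109789, -0.00117882, -0.00100313,
        0.00080365]), 'joint_torque': array([ 1.18755110e-03, -4.40036523e+01, -1.76596284e+01,  6.34217751e-02,
        5.81975095e-02, -1.44431242e-04]), 'position': array([0.15297474, 0.60523473, 0.22207618]), 'tool_rot': array([ 0.70241376, -0.0875957 ,  0.08716983, -0.70095886]), 'ft_force': array([-0.74340108,  0.42131362,  0.32923167]), 'moment': array([ 0.00758811, -0.03237919, -0.00598996]), 'grip_width': 0.08751818293825793} 0.025
side {'K': array([[390.14916698,   0.        , 253.23216198],
       [  0.        , 390.14916698, 195.97733652],
       [  0.        ,   0.        ,   1.        ]]), 'rvec': array([ 2.14517737, -0.36002225,  0.17788737]), 'tvec': array([-0.54894338,  0.19713832,  1.0532142 ])}
top {'K': array([[457.18606392,   0.        , 252.92101768],
       [  0.        , 457.18606392, 193.27533521],
       [  0.        ,   0.        ,   1.        ]]), 'rvec': array([ 2.11475371, -2.16771333,  0.19723704]), 'tvec': array([0.01260701, 0.58087269, 1.2277307 ])}
wrist {'K': array([[275.39782317,   0.        , 255.57504159],
       [  0.        , 275.39782317, 188.73623017],
       [  0.        ,   0.        ,   1.        ]]), 'rvec': array([-2.30986872, -1.79973676, -0.22837282]), 'tvec': array([-0.62359055, -0.0314176 ,  0.39133937])}
```

View pics/side0.png

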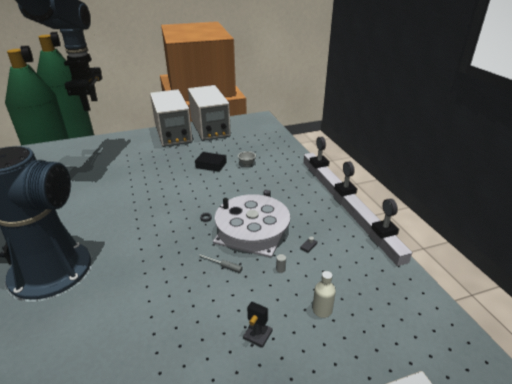

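View pics/top0.png

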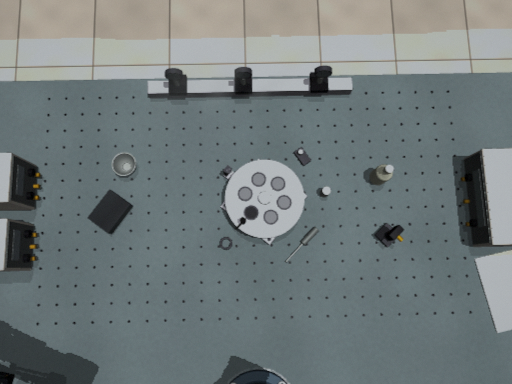

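View pics/wrist0.png

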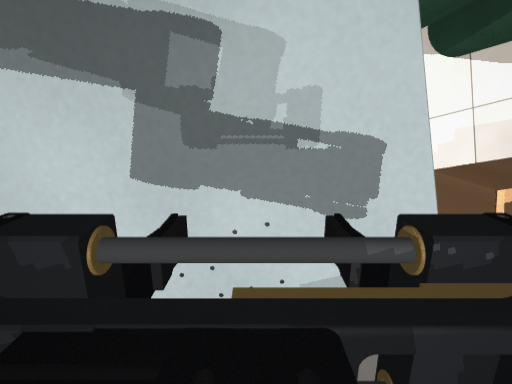

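```bash
cat > h.py <<'E'
import numpy as np, cv2
from scipy.spatial.transform import Rotation as R
def cam(p):
    return np.array(p["K"]),cv2.Rodrigues(np.array(p["rvec"]))[0],np.array(p["tvec"])
def unproj(p,uv,z):
    K,Rm,t=cam(p); d=Rm.T@np.linalg.solve(K,np.array([uv[0],uv[1],1.])); c=-Rm.T@t
    return c+d*(z-c[2])/d[2]
def proj(p,X):
    return cv2.projectPoints(np.atleast_2d(np.array(X,float)),np.array(p["rvec"]),np.array(p["tvec"]),np.array(p["K"]),None)[0][:,0]
E
python3 - <<'E'
import cv2
from h import *
from rig import eyes
a=cv2.imread("pics/top0.png"); cv2.imwrite("pics/top0c.png",cv2.resize(a[140:260,200:350],None,fx=5,fy=5,interpolation=cv2.INTER_CUBIC))
a=cv2.imread("pics/side0.png"); cv2.imwrite("pics/side0c.png",cv2.resize(a[175:275,190:310],None,fx=6,fy=6,interpolation=cv2.INTER_CUBIC))
p=eyes.camera_params("top")
for n,uv,z in [("c",(265,198),.07),("pin",(243,222),.096),("ptr",(227,171),.0655)]: print(n,unproj(p,uv,z))
E
```

```text
c [ 0.56350424 -0.03412819  0.07      ]
pin [0.49623518 0.02748904 0.096     ]
ptr [0.64254452 0.06885206 0.0655    ]
```

View pics/top0c.png

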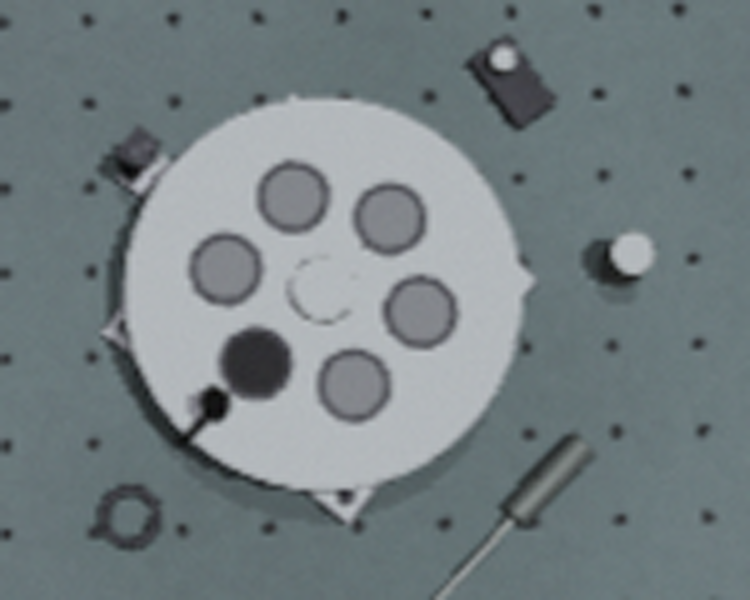

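View pics/side0c.png

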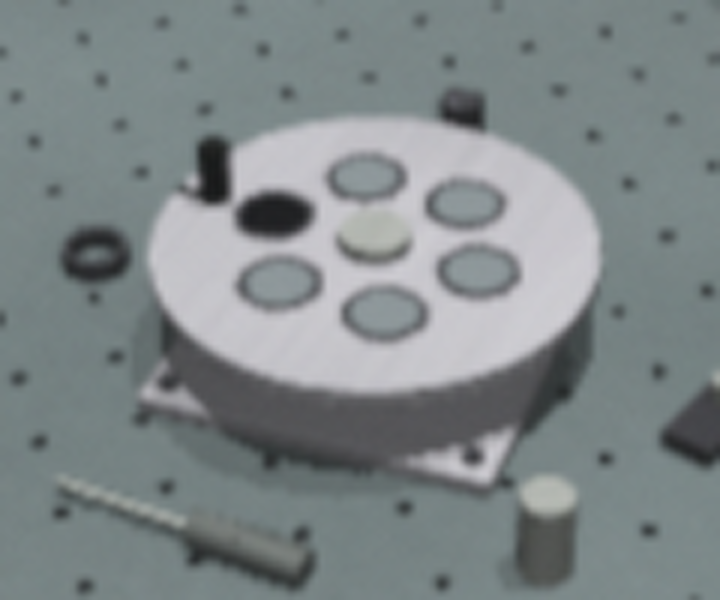

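```bash
python3 - <<'E'
from h import *
from rig import eyes
from scipy.optimize import least_squares
p=eyes.camera_params("top")
f=lambda c:((c[0]+.5)/5-.5+200,(c[1]+.5)/5-.5+140)
W=[(256,362),(226,268),(294,197),(390,219),(421,312),(355,385)]
P=np.array([unproj(p,f(w),.062)[:2] for w in W])
c=P.mean(0);print(c,np.hypot(*(P-c).T),np.degrees(np.arctan2(*(P-c).T[::-1])))
pin=unproj(p,f((215,404)),.096)[:2]; print(pin,np.hypot(*(pin-c)),np.degrees(np.arctan2(*(pin-c)[::-1])))
for uv in [(150,175),(138,180),(163,160),(135,150),(185,442)]:
    q=unproj(p,f(uv),.0645)[:2]-c; print(uv,q+c,np.hypot(*q),np.degrees(np.arctan2(q[1],q[0])))
a=cv2.imread("pics/top0.png")
big=cv2.resize(a[140:260,200:350],None,fx=5,fy=5,interpolation=cv2.INTER_CUBIC)
def draw(X,col):
    for u,v in proj(p,X): cv2.circle(big,(int((u-200+.5)*5-.5),int((v-140+.5)*5-.5)),1,col,-1)
t=np.linspace(0,2*np.pi,200)
draw([[c[0]+.11*np.cos(x),c[1]+.11*np.sin(x),.062] for x in t],(0,0,255))
draw([[c[0]+.018*np.cos(x),c[1]+.018*np.sin(x),.070] for x in t],(0,255,0))
cv2.imwrite("pics/ov.png",big)
# bystanders rough
for n,uv,z in [("ring",(226,243),.006),("clamp",(302,156),.024),("post",(325.5,191),.045),("driver",(302,244),.01),("cleaner",(386,172),.1),("fibre",(389,233),.05)]: print(n,unproj(p,uv,z)[:2])
E
```

```text
[ 0.56584419 -0.0326946 ] [0.054712   0.05531234 0.0548328  0.05452205 0.05495833 0.0552658 ] [ 135.50042121   75.70436695   15.79082925  -44.194911   -104.18075404
 -163.62807136]
[0.50053037 0.02845706] 0.08947301843276315 136.88500303141123
(150, 175) [0.63238918 0.06185276] 0.11561763915533237 54.86108167719718
(138, 180) [0.62971018 0.06855091] 0.11970596362986205 57.756144042506065
(163, 160) [0.6407321  0.05448976] 0.11493176906822516 49.33872921920054
(135, 150) [0.64676876 0.06993508] 0.13069674009098675 51.74385635408692
(185, 442) [0.48360418 0.04541005] 0.11341850306808016 136.47735676742005
ring [0.4472274  0.07737982]
clamp [ 0.69110567 -0.14692381]
post [ 0.58331813 -0.2058362 ]
driver [ 0.43877996 -0.13753302]
cleaner [ 0.62233719 -0.36302389]
fibre [ 0.4607784  -0.37441379]
```

View pics/ov.png

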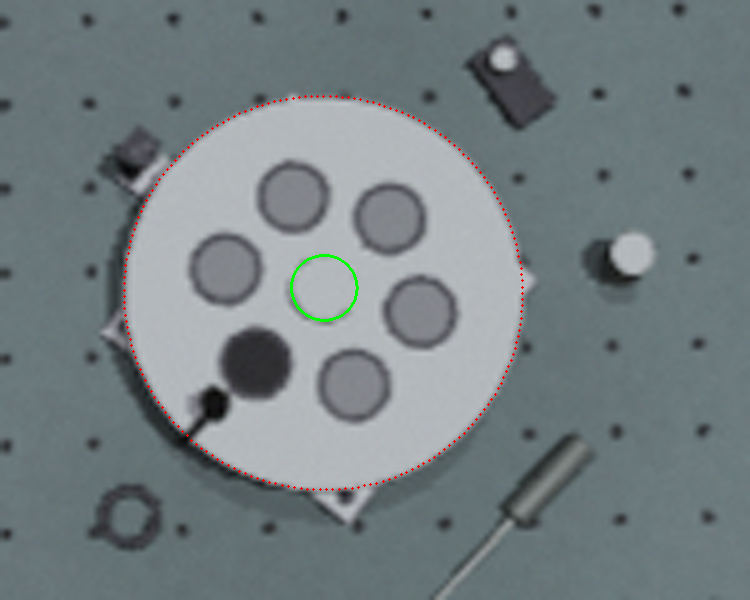

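```bash
python3 - <<'E'
from h import *
from rig import eyes,robot
o=robot.get_obs(); M=R.from_quat(o["tool_rot"]).as_matrix(); print(M.round(3))
p=eyes.camera_params("wrist"); K,Rc,t=cam(p); c=-Rc.T@t
print("cam in tool",M.T@(c-o["position"]),"axes",(M.T@Rc.T).round(3))
E
```

```text
[[ 0.969 -0.001  0.245]
 [-0.245 -0.002  0.969]
 [-0.    -1.    -0.002]]
cam in tool [-6.91391530e-02 -1.62075156e-01  1.58701935e-04] axes [[-0.     0.967  0.254]
 [ 0.002 -0.254  0.967]
 [ 1.     0.001 -0.002]]
```

Emit:
play_rows:
  series:
    - [0,0.1,0,-0.1,0,0,0]
    - [0,0.28,0,-0.26,0,0,0]
    - [0,0.28,0,-0.26,0,0,0]
    - [0,0.28,0,-0.26,0,0,0]
    - [0,0.28,0,-0.26,0,0,0]
    - [0,0.28,0,-0.26,0,0,0]
    - [0,0.28,0,-0.26,0,0,0]
    - [0,0.28,0,-0.26,0,0,0]
    - [0,0.28,0,-0.26,0,0,0]
    - [0,0.28,0,-0.26,0,0,0]
    - [0,0.28,0,-0.26,0,0,0]
    - [0,0.28,0,-0.26,0,0,0]

```text
time: 1.15
position: [0.3895, 0.2392, 0.2231]
tool_rot: [-0.702, 0.087, -0.087, 0.702]
ft_force: [1.2, 0.4, -1.2]
grip_width: 0.015
```

```bash
cat >> h.py <<'E'
C=np.array([0.566,-0.0325])
def st(o):
    M=R.from_quat(o["tool_rot"]).as_matrix(); d=np.array([*(C-o["position"][:2]),0])
    r=-(M.T@d); yaw=np.degrees(np.arctan2(M[1,0],M[0,0]))
    print("t %.2f"%o["time"],"pos",o["position"].round(4),"relXZ mm",(r[[0,2]]*1e3).round(1),"tip z %.1f"%(1e3*(o["position"][2]-.025)),"yaw %.1f"%yaw,"tilt",M[2].round(3),"F",o["ft_force"].round(1),"w",round(o["grip_width"],3),"q",o["q"].round(2))
E
python3 -c "
from h import *
from rig import robot
st(robot.get_obs())"
```

```text
t 1.15 pos [0.3895 0.2392 0.2231] relXZ mm [-237.8  220.2] tip z 198.1 yaw -14.2 tilt [-0. -1.  0.] F [ 1.2  0.4 -1.2] w 0.015 q [ 0.31  0.3   1.84  0.    1.   -1.02]
```

Emit:
play_rows:
  series:
    - [0,0.29,0,-0.26,0,0,0]
    - [0,0.29,0,-0.26,0,0,0]
    - [0,0.29,0,-0.26,0,0,0]
    - [0,0.29,0,-0.26,0,0,0]
    - [0,0.29,0,-0.26,0,0,0]
    - [0,0.11,0,-0.1,0,0,0]
    - [0,0,0,0,0,0,0]

```text
time: 1.73
position: [0.5084, 0.0639, 0.223]
tool_rot: [0.702, -0.088, 0.09, -0.701]
ft_force: [0.5, 0.0, -0.4]
grip_width: 0.0007
```

```bash
python3 -c "
from h import *
from rig import robot,eyes
st(robot.get_obs())
p=eyes.camera_params('wrist'); a=eyes.camera('wrist')[:,:,::-1].copy()
cv2.imwrite('pics/w1.png',a)
for u,v in proj(p,[[C[0]+.11*np.cos(x),C[1]+.11*np.sin(x),.062] for x in np.linspace(0,6.28,150)]):
  if abs(u)<2000 and abs(v)<2000: cv2.circle(a,(int(u),int(v)),1,(0,0,255),-1)
cv2.imwrite('pics/w1o.png',a)
cv2.imwrite('pics/t1.png',eyes.camera('top')[120:280,180:370,::-1])
"
```

```text
t 1.73 pos [0.5084 0.0639 0.223 ] relXZ mm [-79.8  78.9] tip z 198.0 yaw -14.5 tilt [ 0.002 -1.    -0.   ] F [ 0.5  0.  -0.4] w 0.001 q [-0.09  0.38  1.71 -0.    1.05 -1.41]
```

View pics/w1o.png

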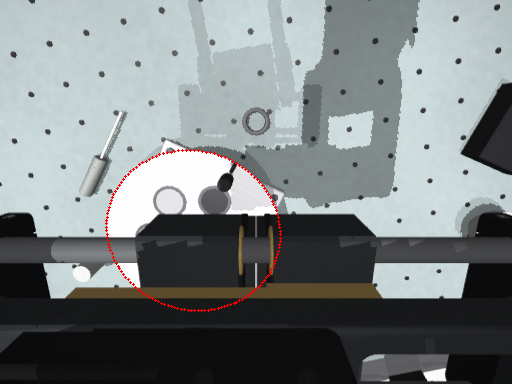

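View pics/t1.png

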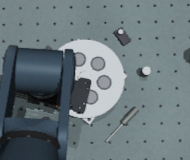

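Emit:
play_rows:
  series:
    - [0,0,0.4,0,0,0,0]
    - [0,0,0.4,0,0,0,0]
    - [0,0,0.3,0,0,0,0]
    - [0,0,0.12,0,0,0,0]

```text
time: 2.17
position: [0.5012, 0.0692, 0.0976]
tool_rot: [-0.702, 0.09, -0.084, 0.702]
ft_force: [0.3, 0.8, 0.1]
grip_width: 0.0002
```

```bash
python3 -c "
from h import *
from rig import robot,eyes
st(robot.get_obs())
cv2.imwrite('pics/w2.png',eyes.camera('wrist')[:,:,::-1])
cv2.imwrite('pics/s2.png',cv2.resize(eyes.camera('side')[150:290,160:330,::-1],None,fx=4,fy=4))
"
```

```text
t 2.17 pos [0.5012 0.0692 0.0976] relXZ mm [-87.5  82.9] tip z 72.6 yaw -14.1 tilt [-0.009 -1.    -0.001] F [0.3 0.8 0.1] w 0.0 q [-0.08  0.57  1.83  0.    0.75 -1.41]
```

View pics/w2.png

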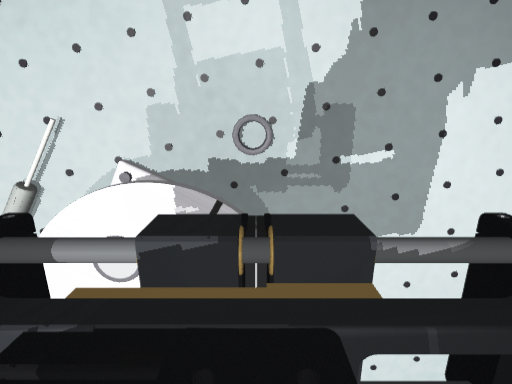

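View pics/s2.png

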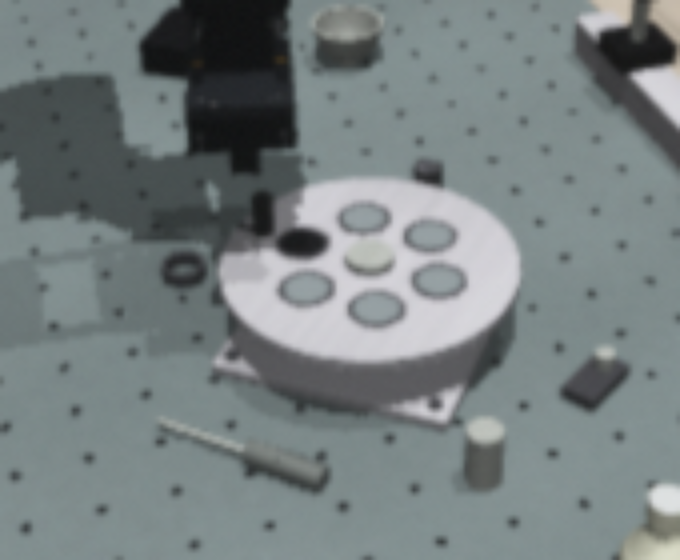

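```bash
python3 -c "
from h import *
from rig import robot,eyes
st(robot.get_obs());st(robot.get_obs())
"
```

```text
t 2.27 pos [0.5021 0.069  0.0987] relXZ mm [-86.6  82.9] tip z 73.7 yaw -14.1 tilt [-0.008 -1.    -0.001] F [0.2 0.4 0.8] w 0.001 q [-0.08  0.57  1.83  0.    0.75 -1.41]
t 2.27 pos [0.5021 0.069  0.0987] relXZ mm [-86.6  82.9] tip z 73.7 yaw -14.1 tilt [-0.008 -1.    -0.001] F [0.2 0.4 0.8] w 0.001 q [-0.08  0.57  1.83  0.    0.75 -1.41]
```

Emit:
play_rows:
  series:
    - [0,0.05,-0.02,-0.13,0,0,0]
    - [0,0,0,-0.08,0,0,0]
    - [0,0,0,-0.14,0,0,0]
    - [0,0,0,-0.22,0,0,0]
    - [0,0,0,-0.3,0,0,0]
    - [0,0,0,-0.35,0,0,0]
    - [0,0,-0.02,-0.12,0,0,0]
    - [0,-0.04,-0.35,0,0,0,0]
    - [0,0,-0.4,0,0,0,0]
    - [0,0.1,-0.3,0,0,0,0]

```text
time: 3.1
position: [0.4814, -0.0648, 0.2129]
tool_rot: [-0.701, 0.088, -0.087, 0.702]
ft_force: [1.1, -0.8, -0.5]
grip_width: 0.0002
```

```bash
python3 -c "
from h import *
from rig import robot,eyes
st(robot.get_obs())
a=[]
for i in range(4):
  a.append(eyes.camera('top')[130:270,190:340,::-1]); print(robot.get_obs()['time'])
cv2.imwrite('pics/t3.png',cv2.resize(np.vstack([np.hstack(a[:2]),np.hstack(a[2:])]),None,fx=2,fy=2))
"
```

```text
t 3.10 pos [ 0.4814 -0.0648  0.2129] relXZ mm [-74.1 -52.1] tip z 187.9 yaw -14.2 tilt [-0.001 -1.     0.   ] F [ 1.1 -0.8 -0.5] w 0.0 q [-0.36  0.36  1.78  0.    1.   -1.69]
3.15
3.2
3.25
3.3
```

View pics/t3.png

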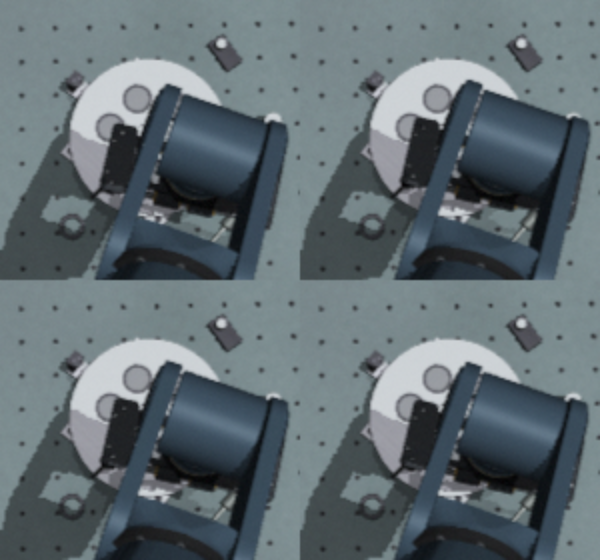

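```bash
python3 -c "
from h import *
from rig import robot,eyes
p=eyes.camera_params('side')
q=proj(p,[[.502,.069,.0737],[.502,.069,.0987],[.502,.069,.1437],[.5027,.0286,.096]])
print((q-[160,150])*4)
cv2.imwrite('pics/s4.png',cv2.resize(eyes.camera('side')[150:290,160:330,::-1],None,fx=4,fy=4))
print(robot.get_obs()['time'])
"
```

```text
[[247.00287657 190.38598474]
 [245.2075748  163.21969654]
 [241.86584639 112.65306847]
 [260.42883213 194.58391613]]
3.35
```

View pics/s4.png

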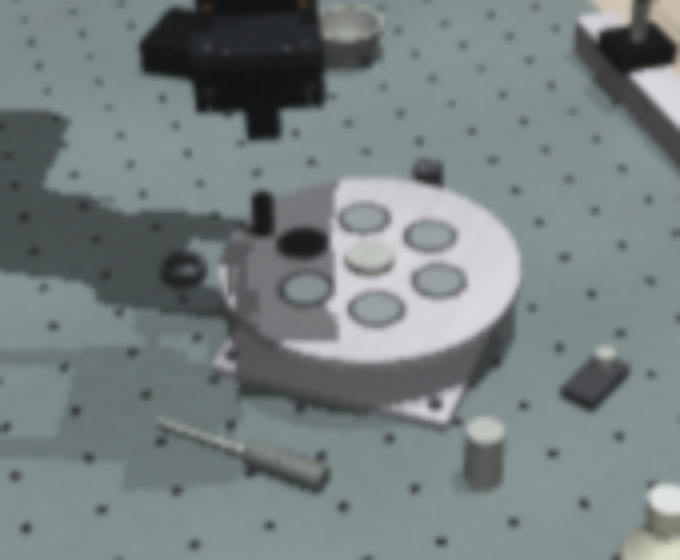

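```bash
python3 -c "
from h import *
from rig import robot,eyes
p=eyes.camera_params('side');o=robot.get_obs();st(o)
b=o['position']
q=proj(p,[b+[0,0,-.025],b,b+[0,0,.045]])
print((q-[160,150])*4)
p=eyes.camera_params('wrist')
print(proj(p,[b+[0,0,-.025],b]))
cv2.imwrite('pics/w5.png',eyes.camera('wrist')[:,:,::-1])
"
```

```text
t 3.35 pos [ 0.4828 -0.0649  0.2105] relXZ mm [-72.7 -51.8] tip z 185.5 yaw -14.2 tilt [ 0. -1.  0.] F [ 0.   0.2 -0.3] w 0.0 q [-0.36  0.36  1.79  0.    1.   -1.69]
[[262.233882   164.72101946]
 [260.34363191 132.54293659]
 [256.8047841   72.30046442]]
[[255.7687663  215.53412252]
 [255.73068954 229.30036712]]
```

View pics/w5.png

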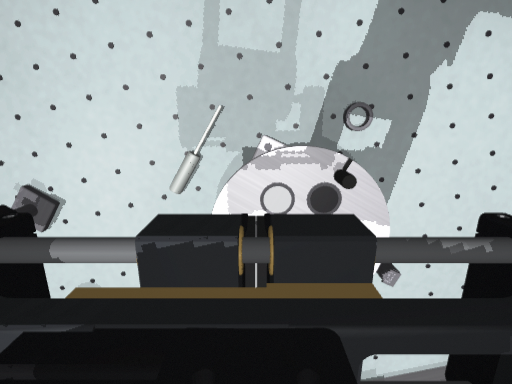

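Emit:
play_rows:
  series:
    - [0,-0.04,0,0.3,0,0,0]
    - [0,-0.03,0,0.35,0,0,0]
    - [0,-0.03,0,0.35,0,0,0]
    - [0,0,0.1,0.3,0,0,0]
    - [0,0,0.28,0.06,0,0,0]
    - [0,0,0.28,0,0,0,0]
    - [0,0,0.25,0,0,0,0]
    - [0,0,0.15,0,0,0,0]
    - [0,0,0.05,0,0,0,0]
    - [0,0,0,0,0,0,0]

```text
time: 4.23
position: [0.5049, 0.069, 0.0967]
tool_rot: [0.702, -0.09, 0.085, -0.702]
ft_force: [-0.6, -0.6, 0.4]
grip_width: 0.0006
```

```bash
python3 -c "
from h import *
from rig import robot,eyes
p=eyes.camera_params('side');o=robot.get_obs();st(o)
b=o['position']
q=proj(p,[b+[0,0,-.025],b])
print((q-[190,170]+.5)*8)
cv2.imwrite('pics/s6.png',cv2.resize(eyes.camera('side')[170:240,190:270,::-1],None,fx=8,fy=8))
"
```

```text
t 4.23 pos [0.5049 0.069  0.0967] relXZ mm [-84.1  83.4] tip z 71.7 yaw -14.2 tilt [-0.006 -1.    -0.001] F [-0.6 -0.6  0.4] w 0.001 q [-0.08  0.57  1.83  0.    0.75 -1.41]
[[265.63497367 227.59223262]
 [262.14078678 173.37867738]]
```

View pics/s6.png

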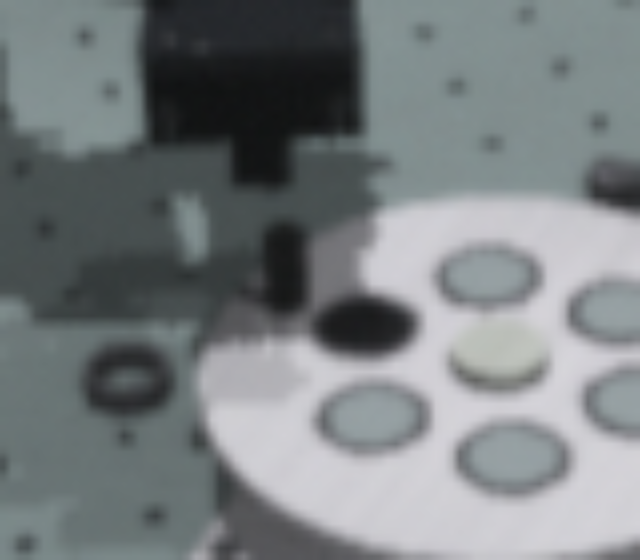

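```bash
python3 -c "
from h import *
from rig import robot,eyes
p=eyes.camera_params('side')
b=np.array([.153,.605,.222])
q=proj(p,[b+[0,0,-.025],b,b+[0,0,.045],b+[0,0,.162]])
print((q-[40,0]+.5)*6)
a=cv2.imread('pics/side0.png');cv2.imwrite('pics/s0z.png',cv2.resize(a[0:100,40:140],None,fx=6,fy=6))
cv2.imwrite('pics/s7.png',cv2.resize(eyes.camera('side')[110:240,170:290,::-1],None,fx=5,fy=5,interpolation=cv2.INTER_CUBIC))
"
```

```text
[[316.79053664 671.05033788]
 [306.99076004 632.57083047]
 [288.859804   561.37836496]
 [238.53199294 363.76269905]]
```

View pics/s0z.png

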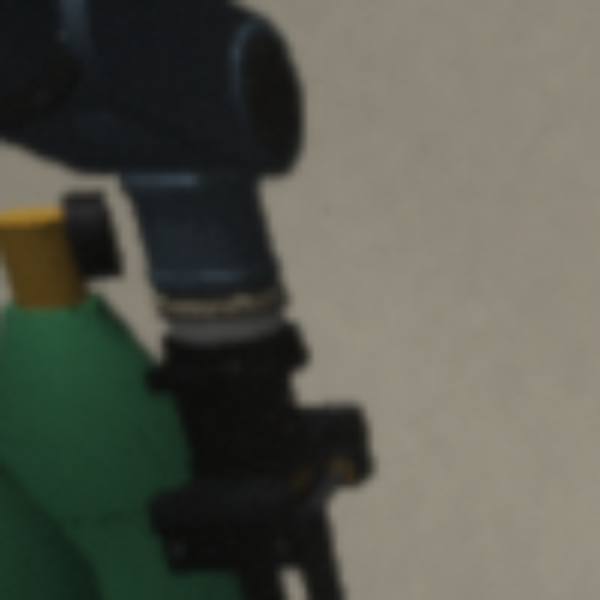

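View pics/s7.png

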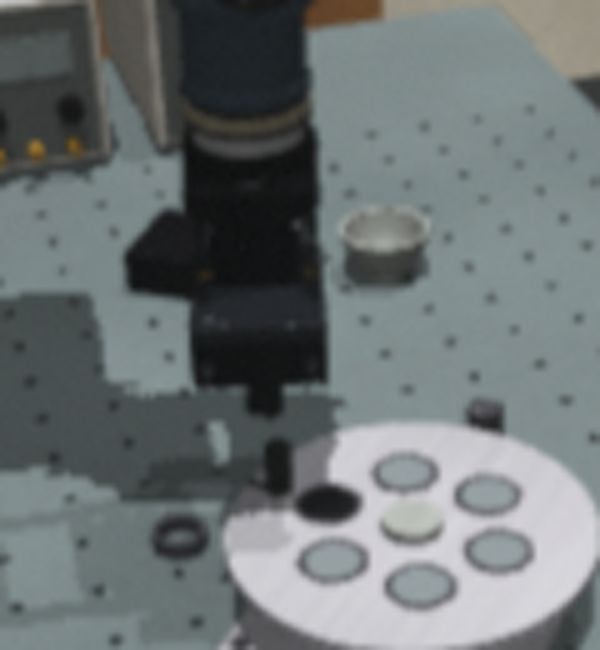

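```bash
python3 -c "
from h import *
a=cv2.imread('pics/side0.png');cv2.imwrite('pics/s0y.png',cv2.resize(a[60:130,50:130],None,fx=8,fy=8))
from rig import eyes
p=eyes.camera_params('side')
b=np.array([.153,.605,.222]);z=np.array([.245,.969,0])*.045
print((proj(p,[b+[0,0,-.025]+z,b+[0,0,-.025]-z,b+z,b-z])-[50,60]+.5)*8)
"
```

```text
[[366.79880899 378.75532908]
 [316.70141978 452.59069587]
 [354.29231103 328.39152549]
 [303.0328708  400.31163596]]
```

View pics/s0y.png

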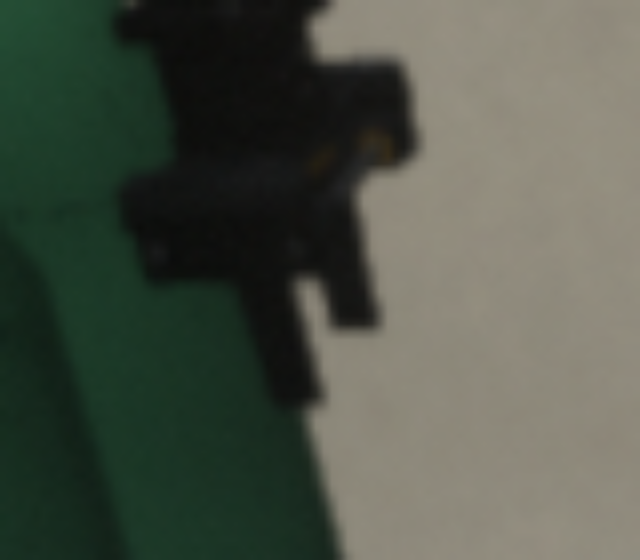

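Emit:
play_rows:
  series:
    - [0,0.02,0.09,0,0,0,0]
    - [0,0.02,0.09,0,0,0,0]
    - [0,0,0,0,0,0,0]

```text
time: 4.58
position: [0.5113, 0.0674, 0.0802]
tool_rot: [0.702, -0.088, 0.087, -0.702]
ft_force: [0.9, 0.2, 0.6]
grip_width: 0.0003
```

```bash
python3 -c "
from h import *
from rig import robot,eyes
st(robot.get_obs())
cv2.imwrite('pics/s8.png',cv2.resize(eyes.camera('side')[170:240,190:270,::-1],None,fx=8,fy=8))
"
```

```text
t 4.58 pos [0.5113 0.0674 0.0802] relXZ mm [-77.6  83.4] tip z 55.2 yaw -14.2 tilt [-0. -1. -0.] F [0.9 0.2 0.6] w 0.0 q [-0.09  0.61  1.83 -0.    0.71 -1.41]
```

View pics/s8.png

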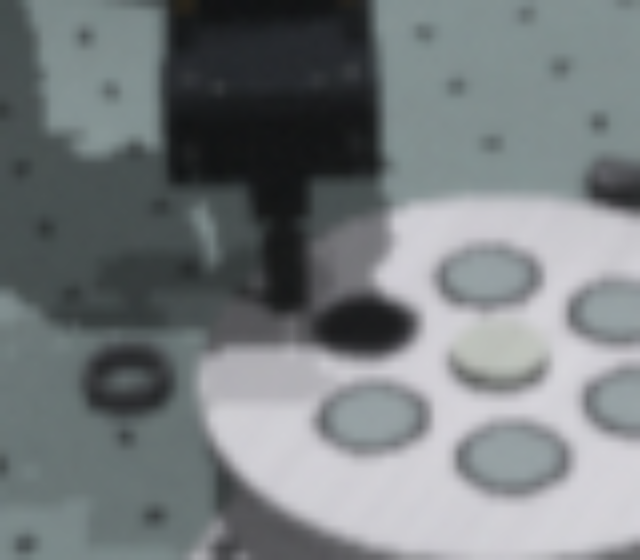

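Emit:
play_rows:
  series:
    - [0,-0.03,0,-0.13,0,0,0]
    - [0,0,0,-0.08,0,0,0]
    - [0,0,0,-0.14,0,0,0]
    - [0,0,0,-0.22,0,0,0]
    - [0,0,0,-0.3,0,0,0]
    - [0,0,0,-0.35,0,0,0]
    - [0,0,-0.02,-0.12,0,0,0]
    - [0,-0.04,-0.35,0,0,0,0]
    - [0,0,-0.4,0,0,0,0]
    - [0,0.1,-0.3,0,0,0,0]

```text
time: 5.47
position: [0.4782, -0.0635, 0.1895]
tool_rot: [-0.701, 0.09, -0.087, 0.702]
ft_force: [0.3, -0.4, -1.2]
grip_width: 0.0003
```

```bash
python3 -c "
from h import *
from rig import robot,eyes
st(robot.get_obs())
a=[]
for i in range(4):
  a.append(eyes.camera('side')[150:290,180:310,::-1]); print(robot.get_obs()['time'])
cv2.imwrite('pics/t9.png',cv2.resize(np.vstack([np.hstack(a[:2]),np.hstack(a[2:])]),None,fx=2,fy=2))
"
```

```text
t 5.47 pos [ 0.4782 -0.0635  0.1895] relXZ mm [-77.4 -51.7] tip z 164.5 yaw -14.3 tilt [-0.004 -1.     0.   ] F [ 0.3 -0.4 -1.2] w 0.0 q [-0.36  0.39  1.82 -0.    0.94 -1.68]
5.5167
5.5667
5.6167
5.6667
```

View pics/t9.png

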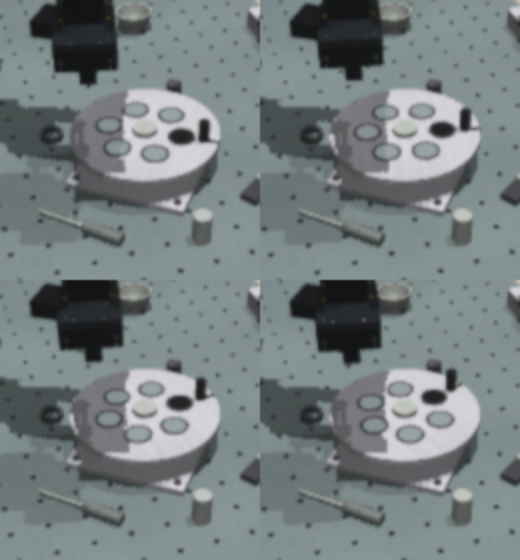

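Emit:
play_rows:
  series:
    - [0,0.1,0.15,0.26,0,0,0]
    - [0,0.11,0.25,0.26,0,0,0]
    - [0,0,0.2,0,0,0,0]
    - [0,0,0.1,0,0,0,0]
    - [0,0,0,0,0,0,0]

```text
time: 6.08
position: [0.5106, -0.017, 0.1146]
tool_rot: [-0.701, 0.091, -0.084, 0.702]
ft_force: [0.1, -0.5, 0.1]
grip_width: 0.0004
```

```bash
cat >> h.py <<'E'
def theta(img,p):
    g=cv2.GaussianBlur(cv2.cvtColor(np.ascontiguousarray(img),cv2.COLOR_RGB2GRAY),(3,3),0).astype(np.float32)
    th=np.radians(np.arange(0,360,1.0))
    def samp(r,z):
        q=proj(p,np.c_[C[0]+r*np.cos(th),C[1]+r*np.sin(th),np.full(th.size,z)]).astype(np.float32)
        return cv2.remap(g,q[:,0].copy(),q[:,1].copy(),cv2.INTER_LINEAR).ravel()
    a=np.mean([samp(r,.062) for r in (.047,.051,.055,.059,.063)],0)
    k=np.ones(17)/17; a=np.convolve(np.r_[a[-8:],a,a[:8]],k,'valid')
    return np.degrees(th), a
E
python3 -c "
from h import *
from rig import robot,eyes
st(robot.get_obs())
p=eyes.camera_params('side'); K,Rm,t=cam(p); print('cam',-Rm.T@t)
a=[]
for i in range(6):
  t=robot.get_obs()['time'];im=eyes.camera('side'); th,v=theta(im,p); i=np.argsort(v)[:1]; print(round(t,3),th[i],v[i].round()); a.append(im[150:290,180:310,::-1])
cv2.imwrite('pics/t10.png',cv2.resize(np.vstack([np.hstack(a[:2]),np.hstack(a[2:4])]),None,fx=2,fy=2))
"
```

```text
t 6.08 pos [ 0.5106 -0.017   0.1146] relXZ mm [-57.5   1.5] tip z 89.6 yaw -14.2 tilt [-0.009 -1.    -0.   ] F [ 0.1 -0.5  0.1] w 0.0 q [-0.25  0.55  1.81 -0.    0.8  -1.58]
cam [ 0.28177557 -0.89725333  0.75166582]
6.083 [178.] [26.]
6.133 [194.] [27.]
6.183 [210.] [29.]
6.233 [226.] [31.]
6.283 [246.] [33.]
6.333 [265.] [35.]
```

View pics/t10.png

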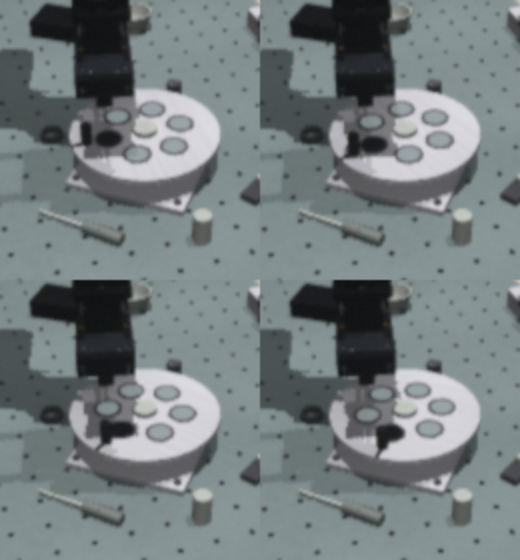

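Emit:
play_rows:
  series:
    - [0,0.01,0.2,-0.01,0,0,0]
    - [0,0,0.12,0,0,0,0]
    - [0,0,0,0,0,0,0]
    - [0,0,0,0,0,0,0]
    - [0,0,0,0,0,0,0]
    - [0,0,0,0,0,0,0]
    - [0,0,0,0,0,0,0]
    - [0,0,0,0,0,0,0]
    - [0,0,0,0,0,0,0]
    - [0,0,0,0,0,0,0]
    - [0,0,0,0,0,0,0]
    - [0,0,0,0,0,0,0]

```text
time: 7.38
position: [0.515, -0.0189, 0.086]
tool_rot: [-0.702, 0.087, -0.087, 0.702]
ft_force: [-0.1, 0.2, 0.7]
grip_width: 0.0003
```

```bash
python3 -c "
from h import *
from rig import robot,eyes
st(robot.get_obs())
p=eyes.camera_params('side')
for i in range(6):
  t=robot.get_obs()['time'];im=eyes.camera('side'); th,v=theta(im,p); i=np.argsort(v)[:1]; print(round(t,3),th[i],v[i].round())
cv2.imwrite('pics/s11.png',cv2.resize(im[150:290,180:310,::-1],None,fx=4,fy=4))
"
```

```text
t 7.38 pos [ 0.515  -0.0189  0.086 ] relXZ mm [-52.7   0.7] tip z 61.0 yaw -14.2 tilt [-0. -1.  0.] F [-0.1  0.2  0.7] w 0.0 q [-0.25  0.6   1.82  0.    0.72 -1.58]
7.383 [240.] [33.]
7.433 [259.] [34.]
7.483 [278.] [35.]
7.533 [292.] [37.]
7.583 [307.] [37.]
7.633 [322.] [38.]
```

View pics/s11.png

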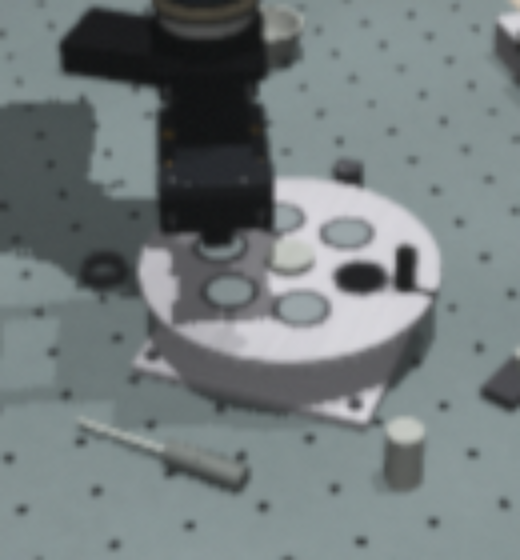

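Emit:
play_rows:
  series:
    - [0,-0.02,0.06,0,0,0,0]
    - [0,0,0.04,0,0,0,0]
    - [0,0,0.02,0,0,0,0]
    - [0,0,0,0,0,0,0]

```text
time: 8.02
position: [0.5125, -0.0183, 0.0732]
tool_rot: [-0.702, 0.088, -0.087, 0.702]
ft_force: [-0.8, 0.6, 0.2]
grip_width: 0.0005
```

```bash
cat > m.py <<'E'
from h import *
from rig import robot,eyes
import sys
st(robot.get_obs())
p=eyes.camera_params('side')
for i in range(int(sys.argv[1])):
  t=robot.get_obs()['time'];im=eyes.camera('side'); th,v=theta(im,p); i=np.argsort(v)[:1]; print(round(t,3),th[i],v[i].round())
cv2.imwrite(sys.argv[2],cv2.resize(im[170:240,200:280,::-1],None,fx=8,fy=8))
E
python3 m.py 3 pics/s12.png
```

```text
t 8.02 pos [ 0.5125 -0.0183  0.0732] relXZ mm [-55.3   0.6] tip z 48.2 yaw -14.2 tilt [-0.002 -1.    -0.   ] F [-0.8  0.6  0.2] w 0.001 q [-0.25  0.62  1.84 -0.    0.69 -1.58]
8.017 [115.] [24.]
8.067 [115.] [25.]
8.117 [115.] [24.]
```

View pics/s12.png

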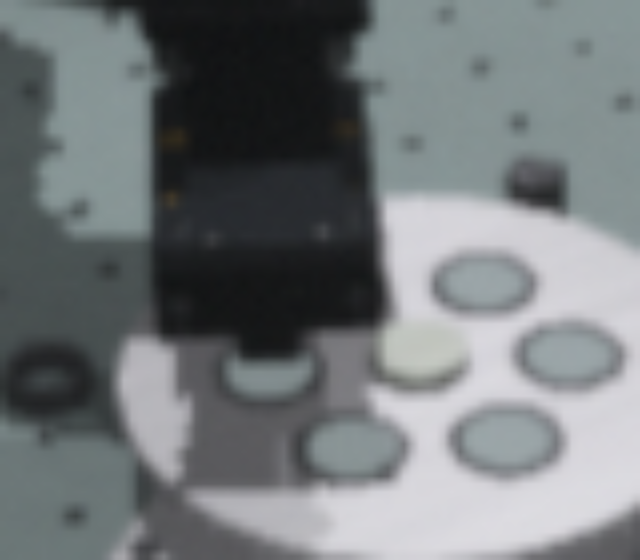

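Emit:
play_rows:
  series:
    - [0,0,0.03,0,0,0,0]
    - [0,0,0,0,0,0,0]
    - [0,0,0,0,0,0,0]
    - [0,0,0.02,0,0,0,0]
    - [0,0,0,0,0,0,0]

```text
time: 8.58
position: [0.513, -0.0184, 0.0689]
tool_rot: [-0.702, 0.087, -0.087, 0.702]
ft_force: [-0.0, -0.2, 0.1]
grip_width: 0.0006
```

```bash
python3 m.py 4 pics/s13.png
```

```text
t 8.58 pos [ 0.513  -0.0184  0.0689] relXZ mm [-54.8   0.6] tip z 43.9 yaw -14.2 tilt [-0. -1. -0.] F [-0.  -0.2  0.1] w 0.001 q [-0.25  0.63  1.84 -0.    0.68 -1.58]
8.583 [123.] [23.]
8.633 [126.] [23.]
8.683 [120.] [23.]
8.733 [123.] [23.]
```

```bash
sed -i "s/th,v=theta(im,p);/th,v=theta(im,p); v=v+200*((th>60)\&(th<190));/" m.py; python3 m.py 3 pics/s14.png
```

```text
t 8.78 pos [ 0.5131 -0.0184  0.0691] relXZ mm [-54.7   0.7] tip z 44.1 yaw -14.2 tilt [ 0. -1. -0.] F [-0.9  0.2 -0.2] w -0.0 q [-0.25  0.63  1.84 -0.    0.68 -1.58]
8.783 [299.] [38.]
8.833 [313.] [37.]
8.883 [328.] [38.]
```

Emit:
play_rows:
  series:
    - [0,0,0.02,0,0,0,0]
    - [0,0,0,0,0,0,0]

```text
time: 9.1
position: [0.513, -0.0184, 0.0668]
tool_rot: [-0.702, 0.088, -0.087, 0.702]
ft_force: [0.3, -0.7, 0.3]
grip_width: 0.0004
```

```bash
python3 m.py 3 pics/s15.png
```

```text
t 9.10 pos [ 0.513  -0.0184  0.0668] relXZ mm [-54.9   0.7] tip z 41.8 yaw -14.2 tilt [-0. -1.  0.] F [ 0.3 -0.7  0.3] w 0.0 q [-0.25  0.63  1.84  0.    0.67 -1.58]
9.1 [28.] [39.]
9.15 [42.] [39.]
9.2 [55.] [40.]
```

Emit:
play_rows:
  series:
    - [0,0,0.02,0,0,0,0]
    - [0,0,0,0,0,0,0]
    - [0,0,0.01,0,0,0,0]
    - [0,0,0,0,0,0,0]
    - [0,0,0,0,0,0,0]

```text
time: 9.67
position: [0.513, -0.0184, 0.064]
tool_rot: [-0.702, 0.087, -0.087, 0.702]
ft_force: [-0.0, 0.4, -0.0]
grip_width: 0.0004
```

```bash
python3 m.py 3 pics/s16.png
```

```text
t 9.67 pos [ 0.513  -0.0184  0.064 ] relXZ mm [-54.8   0.7] tip z 39.0 yaw -14.2 tilt [-0. -1.  0.] F [-0.   0.4 -0. ] w 0.0 q [-0.25  0.64  1.84  0.    0.67 -1.58]
9.667 [190.] [39.]
9.717 [190.] [25.]
9.767 [202.] [27.]
```

Emit:
play_rows:
  series:
    - [0,0,0.02,0,0,0,0]
    - [0,0,0,0,0,0,0]

```text
time: 9.98
position: [0.5133, -0.0189, 0.0622]
tool_rot: [0.702, -0.087, 0.087, -0.701]
ft_force: [-0.6, -2.3, 4.6]
grip_width: 0.0004
```

```bash
python3 m.py 3 pics/s17.png
```

```text
t 9.98 pos [ 0.5133 -0.0189  0.0622] relXZ mm [-54.4   0.3] tip z 37.2 yaw -14.2 tilt [ 0.001 -1.    -0.001] F [-0.6 -2.3  4.6] w 0.0 q [-0.25  0.64  1.84 -0.    0.66 -1.58]
9.983 [245.] [34.]
10.033 [245.] [33.]
10.083 [245.] [33.]
```

View pics/s17.png

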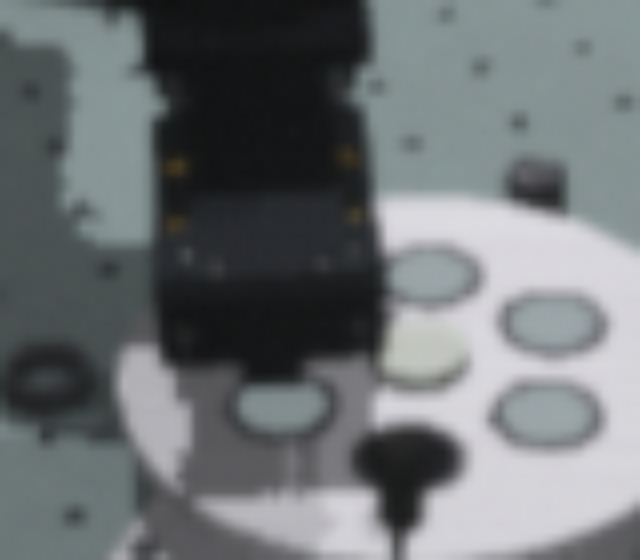

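```bash
python3 - <<'E'
import numpy as np
ps=np.cumsum([180,3,7,9,9,9,9,9,9,9,7,3]);P=55*np.c_[np.cos(np.radians(ps)),np.sin(np.radians(ps))];print(ps[-1],(np.diff(P,axis=0)/100).round(3).tolist())
ps=np.cumsum([ps[-1],3,7,9,9,9,9,9,9,9,7,3]);P=55*np.c_[np.cos(np.radians(ps)),np.sin(np.radians(ps))];print(ps[-1],(np.diff(P,axis=0)/100).round(3).tolist())
E
```

```text
263 [[0.001, -0.029], [0.008, -0.067], [0.022, -0.084], [0.034, -0.079], [0.046, -0.073], [0.057, -0.065], [0.067, -0.055], [0.074, -0.044], [0.08, -0.032], [0.065, -0.016], [0.028, -0.004]]
346 [[0.029, -0.003], [0.067, -0.001], [0.086, 0.011], [0.083, 0.025], [0.078, 0.037], [0.071, 0.049], [0.063, 0.059], [0.053, 0.068], [0.041, 0.076], [0.024, 0.063], [0.008, 0.028]]
```

Emit:
play_rows:
  series:
    - [0,0,0,-0.03,0,0,0]
    - [0,0.01,0,-0.065,0,0,0]
    - [0,0.02,0,-0.085,0,0,0]
    - [0,0.035,0,-0.08,0,0,0]
    - [0,0.045,0,-0.075,0,0,0]
    - [0,0.055,0,-0.065,0,0,0]
    - [0,0.065,0,-0.055,0,0,0]
    - [0,0.075,0,-0.045,0,0,0]
    - [0,0.08,0,-0.03,0,0,0]
    - [0,0.065,0,-0.015,0,0,0]
    - [0,0.03,0,-0.005,0,0,0]

```text
time: 11.05
position: [0.5479, -0.0846, 0.0622]
tool_rot: [0.702, -0.087, 0.088, -0.701]
ft_force: [0.1, -0.0, 3.8]
grip_width: 0.0003
```

```bash
sed -i 's/v=v+200.*190));//' m.py; python3 m.py 2 pics/s18.png
```

```text
t 11.05 pos [ 0.5479 -0.0846  0.0622] relXZ mm [ -4.7 -55. ] tip z 37.2 yaw -14.2 tilt [ 0.002 -1.    -0.001] F [ 0.1 -0.   3.8] w 0.0 q [-0.35  0.67  1.74 -0.    0.73 -1.68]
11.05 [85.] [29.]
11.1 [83.] [29.]
```

View pics/s18.png

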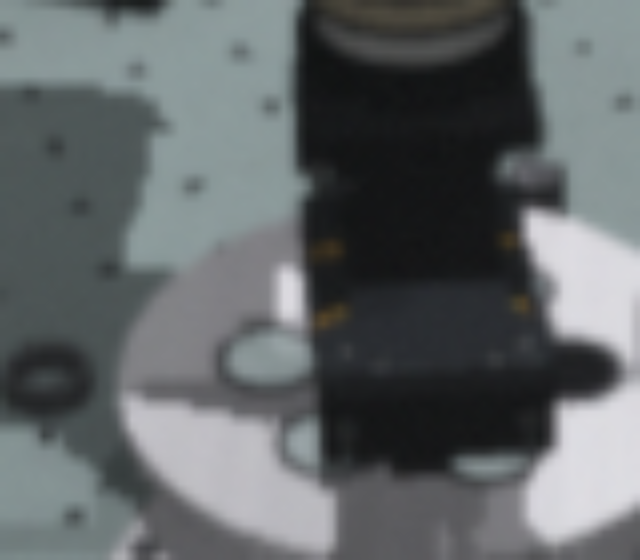

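Emit:
play_rows:
  series:
    - [0,0.03,0,-0.005,0,0,0]
    - [0,0.065,0,0,0,0,0]
    - [0,0.085,0,0.01,0,0,0]
    - [0,0.085,0,0.025,0,0,0]
    - [0,0.08,0,0.035,0,0,0]
    - [0,0.07,0,0.05,0,0,0]
    - [0,0.065,0,0.06,0,0,0]
    - [0,0.055,0,0.07,0,0,0]
    - [0,0.035,0,0.07,0,0,0]
    - [0,0.015,0,0.04,0,0,0]
    - [0,0,0,0,0,0,0]

```text
time: 12.07
position: [0.6132, -0.0625, 0.0623]
tool_rot: [0.702, -0.086, 0.088, -0.702]
ft_force: [2.2, -1.0, 4.8]
grip_width: 0.0006
```

```bash
python3 -c "
from h import *
from rig import robot,eyes
st(robot.get_obs())
cv2.imwrite('pics/w19.png',eyes.camera('wrist')[:,:,::-1])
cv2.imwrite('pics/s19.png',cv2.resize(eyes.camera('side')[150:270,180:310,::-1],None,fx=5,fy=5))
"
```

```text
t 12.07 pos [ 0.6132 -0.0625  0.0623] relXZ mm [ 53.1 -17.6] tip z 37.3 yaw -14.1 tilt [ 0.003 -1.     0.   ] F [ 2.2 -1.   4.8] w 0.001 q [-0.28  0.73  1.58  0.    0.84 -1.61]
```

View pics/w19.png

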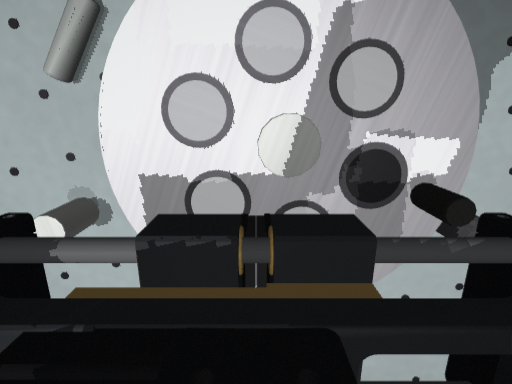

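View pics/s19.png

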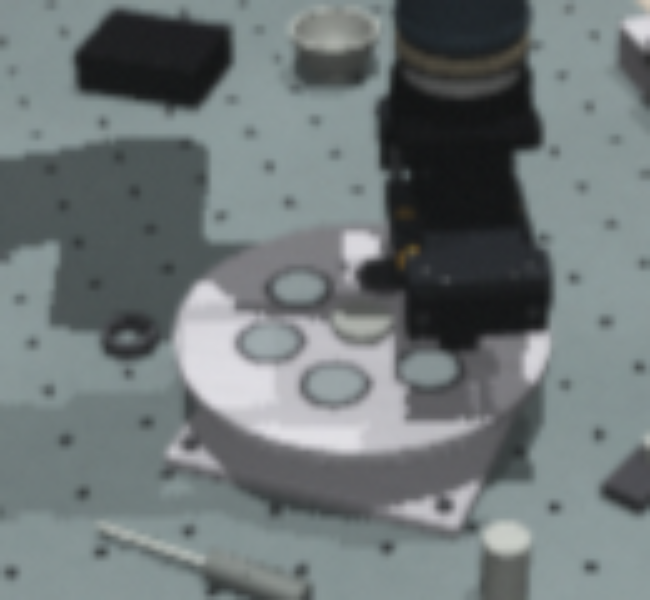

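Emit:
play_rows:
  series:
    - [0,0,-0.02,0,0,0,0]
    - [0,0,-0.05,0,0,0,0]
    - [0,0,-0.2,0,0,0,0]
    - [0,0.15,-0.3,0.1,0,0,0]
    - [0,0.3,-0.2,0.2,0,0,0]
    - [0,0.25,0,0.2,0,0,0]
    - [0,0.05,0,0.1,0,0,0]
    - [0,0,0,0,0,0,0]
    - [0,0,0,0,0,0,0]

```text
time: 12.92
position: [0.6964, -0.0231, 0.1373]
tool_rot: [0.702, -0.089, 0.085, -0.702]
ft_force: [-0.7, 0.1, 0.4]
grip_width: 0.0006
```

```bash
cat > v.py <<'E'
from h import *
from rig import robot,eyes
import sys
st(robot.get_obs())
p=eyes.camera_params('wrist'); np.save('wp.npy',np.r_[p['K'].ravel(),p['rvec'],p['tvec']])
a=eyes.camera('wrist')[:,:,::-1].copy()
cv2.imwrite(sys.argv[1],a)
for k in ('rim',.11),('hub',.018):
  z=.062 if k[0]=='rim' else .07
  for u,v in proj(p,[[C[0]+k[1]*np.cos(x),C[1]+k[1]*np.sin(x),z] for x in np.linspace(0,6.28,150)]): 
    if abs(u)<2000 and abs(v)<2000: cv2.circle(a,(int(u),int(v)),0,(0,0,255),-1)
cv2.imwrite(sys.argv[1][:-4]+'o.png',a)
E
python3 v.py pics/w20.png
```

```text
t 12.92 pos [ 0.6964 -0.0231  0.1373] relXZ mm [124.1  41. ] tip z 112.3 yaw -14.1 tilt [-0.006 -1.    -0.001] F [-0.7  0.1  0.4] w 0.001 q [-0.19  0.72  1.3  -0.    1.12 -1.52]
```

View pics/w20o.png

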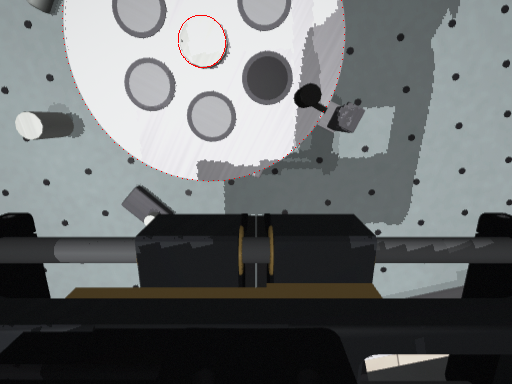

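Pin, mark and pointer are all visible near (310–340, 95–120). Zooming in.

```bash
python3 -c "
import cv2
a=cv2.imread('pics/w20.png');cv2.imwrite('pics/w20z.png',cv2.resize(a[50:140,230:370],None,fx=5.7,fy=5.7,interpolation=cv2.INTER_CUBIC))"
```

```text
(no output)
```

View pics/w20z.png

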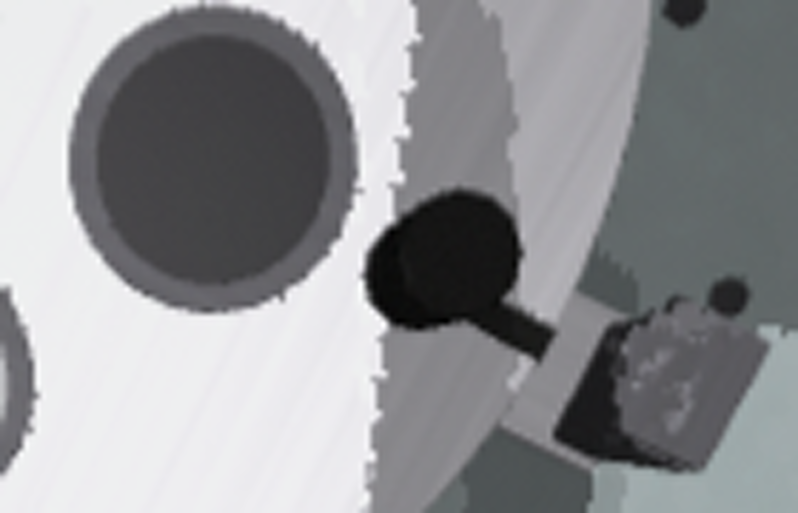

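```bash
cat > ang.py <<'E'
from h import *
w=np.load('wp.npy');p=dict(K=w[:9].reshape(3,3),rvec=w[9:12],tvec=w[12:])
def pol(x,y,z,f=5.7,o=(230,50)):
    u=((x+.5)/f-.5+o[0],(y+.5)/f-.5+o[1]); q=unproj(p,u,z)[:2]-C
    return round(np.hypot(*q)*1e3,1),round(np.degrees(np.arctan2(q[1],q[0])),1)
E
python3 -c "
from ang import *
print('hubc',unproj(p,(203,41),.07))
for n,x,y,z in [('port',212,160,.062),('pin',460,250,.096),('mark end',547,345,.062),('c1',770,345,.0655),('c2',705,470,.0655),('topL',680,300,.0655),('face bl',610,330,.06),('face br',558,435,.06),('tip?',620,370,.0655)]: print(n,pol(x,y,z))
for z in (0.0,.02,.04,.05): print(z,pol(580,290,z),pol(505,425,z),pol(595,465,z))
"
```

```text
hubc [ 0.56566239 -0.0315203   0.07      ]
port (np.float64(55.4), np.float64(49.8))
pin (np.float64(88.3), np.float64(49.5))
mark end (np.float64(110.5), np.float64(49.2))
c1 (np.float64(139.1), np.float64(54.9))
c2 (np.float64(139.4), np.float64(47.0))
topL (np.float64(124.3), np.float64(55.4))
face bl (np.float64(118.3), np.float64(52.2))
face br (np.float64(119.3), np.float64(44.3))
tip? (np.float64(120.9), np.float64(49.8))
0.0 (np.float64(125.1), np.float64(58.1)) (np.float64(123.6), np.float64(45.7)) (np.float64(142.2), np.float64(46.6))
0.02 (np.float64(120.6), np.float64(56.8)) (np.float64(119.7), np.float64(44.8)) (np.float64(137.0), np.float64(45.8))
0.04 (np.float64(116.1), np.float64(55.4)) (np.float64(115.7), np.float64(43.8)) (np.float64(131.8), np.float64(45.0))
0.05 (np.float64(113.9), np.float64(54.7)) (np.float64(113.8), np.float64(43.3)) (np.float64(129.2), np.float64(44.5))
```

Emit:
play_rows:
  series:
    - [0,-0.1,0,0.25,0,0,0]
    - [0,-0.1,0.1,0.25,0,0,0]
    - [0,-0.05,0.1,0.1,0,0,0]
    - [0,0,0.05,0,0,0,0]
    - [0,0,0,0,0,0,0]

```text
time: 13.38
position: [0.6869, 0.0402, 0.1116]
tool_rot: [0.702, -0.089, 0.085, -0.701]
ft_force: [1.0, -0.9, -0.1]
grip_width: 0.0006
```

```bash
python3 v.py pics/w21.png; python3 -c "
import cv2
a=cv2.imread('pics/w21.png');cv2.imwrite('pics/w21z.png',cv2.resize(a[30:180,160:360],None,fx=4,fy=4,interpolation=cv2.INTER_CUBIC))"
```

```text
t 13.38 pos [0.6869 0.0402 0.1116] relXZ mm [ 99.5 100.1] tip z 86.6 yaw -14.1 tilt [-0.005 -1.    -0.002] F [ 1.  -0.9 -0.1] w 0.001 q [-0.1   0.74  1.35 -0.    1.06 -1.43]
```

View pics/w21z.png

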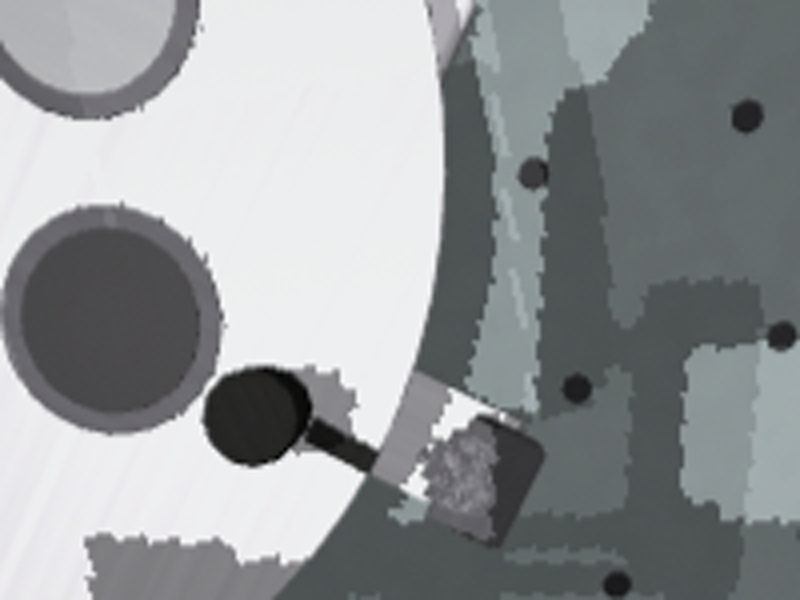

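View pics/w21.png

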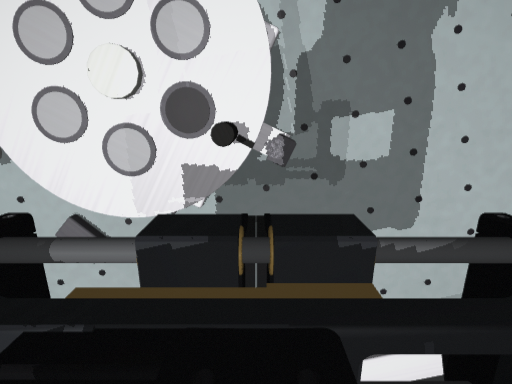

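```bash
python3 -c "
from ang import *
f=dict(f=4,o=(160,30))
print('hubc',unproj(p,(113,70.5),.07))
for n,x,y,z in [('port',110,320,.062),('pin',252,418,.096),('mark end',373,466,.062),('b1',415,372,.062),('b2',376,478,.062),('b1',415,372,.05),('b2',376,478,.05),('b1',415,372,.03),('b2',376,478,.03),('e1',520,420,.03),('e2',425,500,.03),('o1',545,450,.0655),('o2',497,548,.0655),('i1',485,418,.0655),('i2',432,515,.0655)]: print(n,z,pol(x,y,z,**f))
"
```

```text
hubc [ 0.56589219 -0.03105212  0.07      ]
port 0.062 (np.float64(55.2), np.float64(48.6))
pin 0.096 (np.float64(89.0), np.float64(48.3))
mark end 0.062 (np.float64(110.7), np.float64(47.8))
b1 0.062 (np.float64(111.1), np.float64(57.7))
b2 0.062 (np.float64(112.3), np.float64(46.9))
b1 0.05 (np.float64(111.4), np.float64(57.7))
b2 0.05 (np.float64(112.8), np.float64(46.3))
b1 0.03 (np.float64(112.0), np.float64(57.6))
b2 0.03 (np.float64(113.7), np.float64(45.3))
e1 0.03 (np.float64(137.0), np.float64(56.6))
e2 0.03 (np.float64(125.6), np.float64(45.9))
o1 0.0655 (np.float64(138.8), np.float64(55.3))
o2 0.0655 (np.float64(138.8), np.float64(46.9))
i1 0.0655 (np.float64(126.1), np.float64(56.0))
i2 0.0655 (np.float64(124.8), np.float64(46.6))
```

Emit:
play_rows:
  series:
    - [0,0,0,0,0,0,0]
    - [0,0,0,0,0,0,0]
    - [0,0,0,0,0,0,0]
    - [0,0,0,0,0,0,0]
    - [0,0,0,0,0,0,0]

```text
time: 13.85
position: [0.6898, 0.04, 0.1144]
tool_rot: [0.702, -0.087, 0.088, -0.702]
ft_force: [-0.1, -0.6, -0.5]
grip_width: 0.0003
```

```bash
python3 v.py pics/w22.png; python3 -c "
import cv2
a=cv2.imread('pics/w22.png');b=cv2.imread('pics/w21.png')
import numpy as np
cv2.imwrite('pics/w22z.png',cv2.resize(np.vstack([b[80:170,200:320],a[80:170,200:320]]),None,fx=3.3,fy=3.3,interpolation=cv2.INTER_CUBIC))
g=lambda x:cv2.cvtColor(x,cv2.COLOR_BGR2GRAY)
for im in(b,a):
  m=(g(im)[95:150,205:245]<35); ys,xs=np.nonzero(m); print(xs.mean()+205,ys.mean()+95)
"
```

```text
t 13.85 pos [0.6898 0.04   0.1144] relXZ mm [102.1 100.7] tip z 89.4 yaw -14.2 tilt [ 0.001 -1.     0.   ] F [-0.1 -0.6 -0.5] w 0.0 q [-0.1   0.74  1.34 -0.    1.06 -1.43]
234.7016129032258 133.93548387096774
234.12698412698413 128.984126984127
```

View pics/w22z.png

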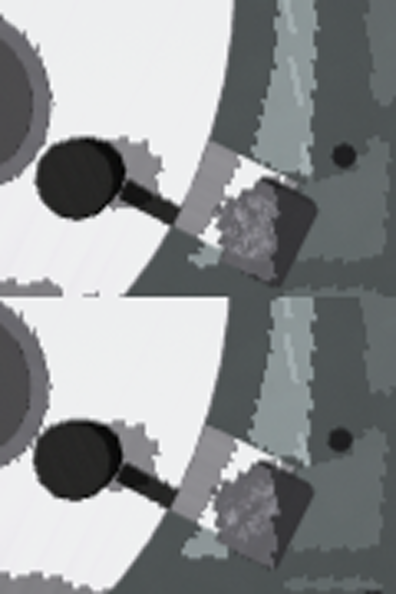

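```bash
python3 -c "
import cv2
a=cv2.imread('pics/w22.png');cv2.imwrite('pics/w22y.png',cv2.resize(a[95:175,210:310],None,fx=8,fy=7.5,interpolation=cv2.INTER_CUBIC))
cv2.imwrite('pics/w22x.png',cv2.resize(a[0:215,0:290],None,fx=2.75,fy=2.75,interpolation=cv2.INTER_CUBIC))"
```

```text
(no output)
```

View pics/w22y.png

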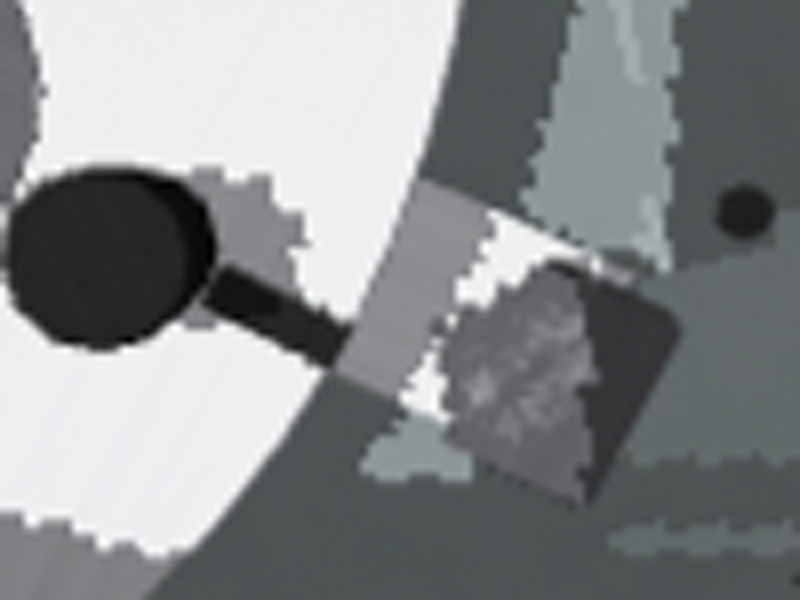

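View pics/w22x.png

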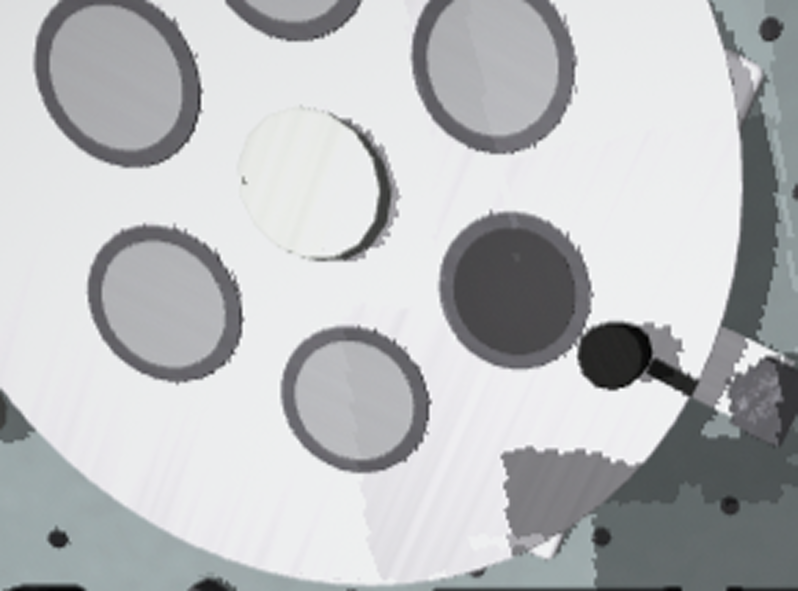

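```bash
python3 -c "
from ang import *
import ang
F=lambda x,y,f=2.75,o=(0,0):((x+.5)/f-.5+o[0],(y+.5)/f-.5+o[1])
hub=unproj(p,F(311,184),.07)[:2]
W=[unproj(p,F(*w),.062)[:2] for w in [(516,290),(355,399),(165,303),(118,80),(494,67)]]
from scipy.optimize import least_squares
def res(s):
  return np.concatenate([[W[i][0]-s[0]-.055*np.cos(s[2]-i*np.pi/3),W[i][1]-s[1]-.055*np.sin(s[2]-i*np.pi/3)] for i in range(5)])
r=least_squares(res,[.566,-.0325,.85]);print(hub,r.x[:2],np.degrees(r.x[2]),(r.fun*1e3).round(1))
c=r.x[:2]
def pol2(x,y,z):
  u=((x+.5)/8-.5+210,(y+.5)/7.5-.5+95);q=unproj(p,u,z)[:2]-c;return (np.hypot(*q)*1e3).round(1),np.degrees(np.arctan2(q[1],q[0])).round(1)
for n,x,y,z in [('pin',98,258,.096),('mark',342,350,.062),('o1',682,335,.0655),('o2',590,505,.0655),('i1',545,262,.0655),('i2',445,440,.0655)]: print(n,pol2(x,y,z))
for z in (.01,.03,.05,.06): print('tab',z,pol2(422,180,z),pol2(338,378,z),pol2(630,275,z),pol2(440,420,z))
"
```

```text
[ 0.56599528 -0.03110108] [ 0.57555732 -0.02316757] 34.544752084203516 [-18.4   1.4  -5.9   3.4   2.2  -6.4  -1.5 -18.6  23.6  20.2]
pin (np.float64(75.6), np.float64(49.1))
mark (np.float64(97.5), np.float64(48.5))
o1 (np.float64(126.3), np.float64(56.0))
o2 (np.float64(125.8), np.float64(47.2))
i1 (np.float64(111.6), np.float64(57.2))
i2 (np.float64(110.3), np.float64(46.8))
tab 0.01 (np.float64(99.4), np.float64(59.3)) (np.float64(100.4), np.float64(44.1)) (np.float64(126.5), np.float64(57.5)) (np.float64(113.7), np.float64(45.1))
tab 0.03 (np.float64(99.0), np.float64(59.4)) (np.float64(99.6), np.float64(45.2)) (np.float64(124.0), np.float64(57.6)) (np.float64(111.9), np.float64(46.0))
tab 0.05 (np.float64(98.5), np.float64(59.4)) (np.float64(98.9), np.float64(46.3)) (np.float64(121.5), np.float64(57.7)) (np.float64(110.2), np.float64(46.9))
tab 0.06 (np.float64(98.3), np.float64(59.4)) (np.float64(98.5), np.float64(46.8)) (np.float64(120.2), np.float64(57.8)) (np.float64(109.4), np.float64(47.4))
```

```bash
cat > fit.py <<'E'
from ang import *
from scipy.optimize import least_squares
def fitc(pts):  # list (idx, u,v) full-image pixel
    W=[(i,unproj(p,(u,v),.062)[:2]) for i,u,v in pts]
    best=None
    for sg in(1,-1):
        f=lambda s:np.concatenate([[w[0]-s[0]-.055*np.cos(s[2]+sg*i*np.pi/3),w[1]-s[1]-.055*np.sin(s[2]+sg*i*np.pi/3)] for i,w in W])
        r=least_squares(f,[.566,-.0325,.85])
        if best is None or r.cost<best.cost: best=r
    return best
E
python3 -c "
from fit import *
F=lambda x,y,f=2.75:((x+.5)/f-.5,(y+.5)/f-.5)
r=fitc([(i,*F(*w)) for i,w in zip([0,1,2,3,5],[(516,290),(355,399),(165,303),(118,80),(494,67)])])
print(r.x[:2],np.degrees(r.x[2]),(r.fun*1e3).round(1));c=r.x[:2]
def pol2(x,y,z):
  u=((x+.5)/8-.5+210,(y+.5)/7.5-.5+95);q=unproj(p,u,z)[:2]-c;return (np.hypot(*q)*1e3).round(1),np.degrees(np.arctan2(q[1],q[0])).round(1)
for n,x,y,z in [('pin',98,258,.096),('mark',342,350,.062),('o1',682,335,.0655),('o2',590,505,.0655),('i1',545,262,.0655),('i2',445,440,.0655)]: print(n,pol2(x,y,z))
for z in (.03,.05,.06): print('tab',z,pol2(422,180,z),pol2(338,378,z),pol2(630,275,z),pol2(440,420,z))
"
```

```text
[ 0.56567939 -0.03179904] 47.75006885066784 [-0.2  0.6 -0.1  0.  -0.3 -0.2  0.1 -0.5  0.6  0.1]
pin (np.float64(88.6), np.float64(48.0))
mark (np.float64(110.5), np.float64(47.6))
o1 (np.float64(139.0), np.float64(54.6))
o2 (np.float64(138.9), np.float64(46.7))
i1 (np.float64(124.2), np.float64(55.5))
i2 (np.float64(123.4), np.float64(46.2))
tab 0.03 (np.float64(111.5), np.float64(57.2)) (np.float64(112.7), np.float64(44.7)) (np.float64(136.6), np.float64(56.0)) (np.float64(125.0), np.float64(45.5))
tab 0.05 (np.float64(111.0), np.float64(57.3)) (np.float64(111.9), np.float64(45.7)) (np.float64(134.1), np.float64(56.1)) (np.float64(123.3), np.float64(46.3))
tab 0.06 (np.float64(110.8), np.float64(57.3)) (np.float64(111.6), np.float64(46.2)) (np.float64(132.9), np.float64(56.1)) (np.float64(122.4), np.float64(46.7))
```

Emit:
play_rows:
  series:
    - [0,-0.05,-0.05,-0.25,0,0,0]
    - [0,-0.1,0,-0.3,0,0,0]
    - [0,-0.15,0,-0.3,0,0,0]
    - [0,-0.12,0.15,-0.15,0,0,0]
    - [0,-0.04,0.2,-0.02,0,0,0]
    - [0,0,0.1,0,0,0,0]
    - [0,0,0.05,0,0,0,0]
    - [0,0,0,0,0,0,0]

```text
time: 14.57
position: [0.6199, -0.0466, 0.068]
tool_rot: [-0.702, 0.088, -0.087, 0.702]
ft_force: [-0.1, -0.7, 0.2]
grip_width: 0.0007
```

```bash
python3 -c "
from h import *
from rig import robot
st(robot.get_obs())"
```

```text
t 14.57 pos [ 0.6199 -0.0466  0.068 ] relXZ mm [55.7 -0.4] tip z 43.0 yaw -14.2 tilt [-0.001 -1.     0.   ] F [-0.1 -0.7  0.2] w 0.001 q [-0.25  0.72  1.56  0.    0.86 -1.58]
```

Down to contact, then a 3 mm tangential drag.

Emit:
play_rows:
  series:
    - [0,0,0.03,0,0,0,0]
    - [0,0,0.02,0,0,0,0]
    - [0,0,0.01,0,0,0,0]
    - [0,0,0,0,0,0,0]
    - [0,0,0,0,0,0,0]

```text
time: 14.98
position: [0.6202, -0.0468, 0.0634]
tool_rot: [0.702, -0.087, 0.087, -0.702]
ft_force: [-0.2, -0.6, 0.0]
grip_width: 0.0003
```

Emit:
play_rows:
  series:
    - [0,0,0.01,0,0,0,0]
    - [0,0,0,0,0,0,0]
    - [0,0,0.01,0,0,0,0]
    - [0,0,0,0,0,0,0]

```text
time: 15.32
position: [0.6204, -0.0471, 0.0617]
tool_rot: [0.702, -0.087, 0.088, -0.702]
ft_force: [-1.5, 0.3, 4.8]
grip_width: 0.0007
```

Emit:
play_rows:
  series:
    - [0,0,0,0.005,0,0,0]
    - [0,0,0,0.01,0,0,0]
    - [0,0,0,0.01,0,0,0]
    - [0,0,0,0.005,0,0,0]
    - [0,0,0,0,0,0,0]
    - [0,0,0,0,0,0,0]
    - [0,0,0,0,0,0,0]

```text
time: 15.9
position: [0.6211, -0.0443, 0.0617]
tool_rot: [0.702, -0.087, 0.088, -0.702]
ft_force: [0.0, -0.1, 3.7]
grip_width: 0.0003
```

```bash
python3 -c "
from h import *
from rig import robot
st(robot.get_obs())"
```

```text
t 15.90 pos [ 0.6211 -0.0443  0.0617] relXZ mm [56.3  2.1] tip z 36.7 yaw -14.2 tilt [ 0.001 -1.    -0.   ] F [ 0.  -0.1  3.7] w 0.0 q [-0.25  0.73  1.56 -0.    0.85 -1.57]
```

Lift and look again from the same viewing position.

Emit:
play_rows:
  series:
    - [0,0,-0.01,0,0,0,0]
    - [0,0,-0.02,0,0,0,0]
    - [0,0,-0.1,0,0,0,0]
    - [0,0,-0.35,0,0,0,0]
    - [0,0.12,-0.1,0.15,0,0,0]
    - [0,0.15,0,0.3,0,0,0]
    - [0,0.1,0,0.3,0,0,0]
    - [0,0.08,0.05,0.22,0,0,0]
    - [0,0,0,0,0,0,0]
    - [0,0,0,0,0,0,0]
    - [0,0,0,0,0,0,0]
    - [0,0,0,0,0,0,0]

```text
time: 16.9
position: [0.6872, 0.038, 0.114]
tool_rot: [0.702, -0.088, 0.087, -0.701]
ft_force: [0.8, -0.4, 0.3]
grip_width: 0.0006
```

```bash
python3 v.py pics/w23.png; python3 -c "
import cv2
a=cv2.imread('pics/w23.png');cv2.imwrite('pics/w23y.png',cv2.resize(a[95:175,210:310],None,fx=8,fy=7.5,interpolation=cv2.INTER_CUBIC))
cv2.imwrite('pics/w23x.png',cv2.resize(a[0:215,0:290],None,fx=2.75,fy=2.75,interpolation=cv2.INTER_CUBIC))"
```

```text
t 16.90 pos [0.6872 0.038  0.114 ] relXZ mm [100.1  98.1] tip z 89.0 yaw -14.3 tilt [-0.001 -1.    -0.001] F [ 0.8 -0.4  0.3] w 0.001 q [-0.11  0.73  1.35 -0.    1.06 -1.43]
```

View pics/w23y.png

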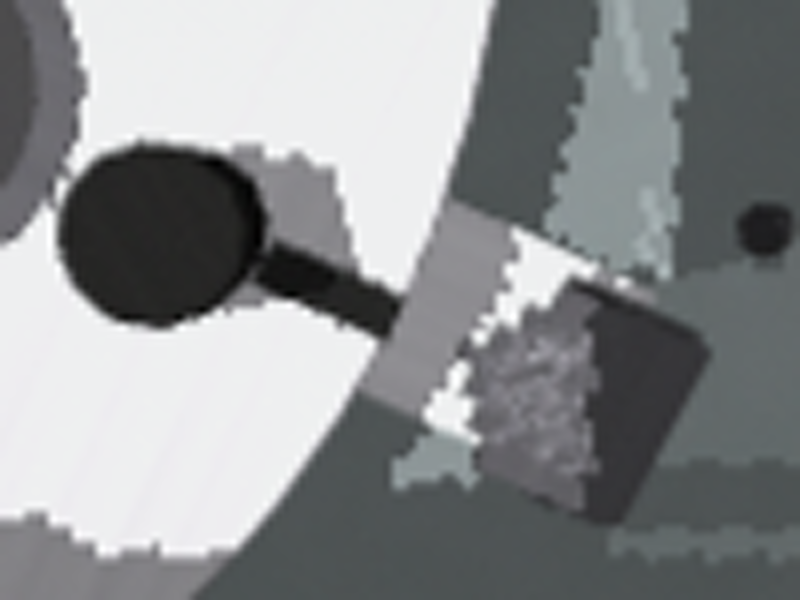

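View pics/w23x.png

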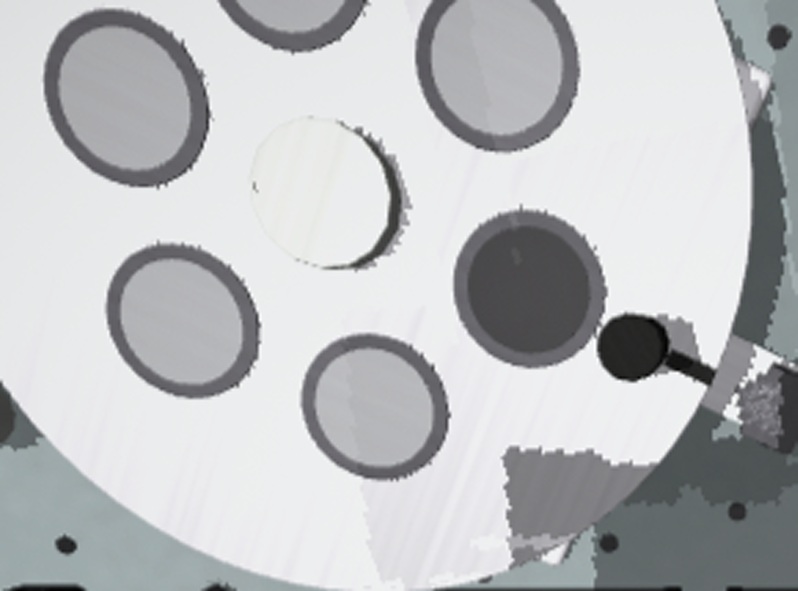

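```bash
python3 -c "
from fit import *
F=lambda x,y,f=2.75:((x+.5)/f-.5,(y+.5)/f-.5)
r=fitc([(i,*F(*w)) for i,w in zip([0,1,2,3,5],[(529,289),(375,407),(183,320),(127,97),(498,67)])])
print(r.x[:2],np.degrees(r.x[2]),(r.fun*1e3).round(1));c=r.x[:2]
def pol2(x,y,z):
  u=((x+.5)/8-.5+210,(y+.5)/7.5-.5+95);q=unproj(p,u,z)[:2]-c;return (np.hypot(*q)*1e3).round(1),np.degrees(np.arctan2(q[1],q[0])).round(1)
for n,x,y,z in [('pin',150,235,.096),('mark',393,318,.062),('o1',710,348,.0655),('o2',617,527,.0655),('i1',572,280,.0655),('i2',475,455,.0655)]: print(n,pol2(x,y,z))
for z in (.03,.05): print('tab',z,pol2(452,200,z),pol2(362,392,z),pol2(655,295,z),pol2(475,440,z))
"
```

```text
[ 0.56563363 -0.0317314 ] 50.420870977233356 [-0.4  0.3  0.2  0.2 -0.1 -0.1 -0.4 -0.3  0.6 -0.2]
pin (np.float64(88.2), np.float64(50.7))
mark (np.float64(110.0), np.float64(50.6))
o1 (np.float64(138.7), np.float64(54.9))
o2 (np.float64(138.9), np.float64(46.6))
i1 (np.float64(123.9), np.float64(55.6))
i2 (np.float64(123.2), np.float64(46.5))
tab 0.03 (np.float64(112.0), np.float64(57.3)) (np.float64(112.4), np.float64(44.9)) (np.float64(136.7), np.float64(56.0)) (np.float64(126.1), np.float64(45.7))
tab 0.05 (np.float64(111.3), np.float64(57.3)) (np.float64(111.4), np.float64(45.9)) (np.float64(134.0), np.float64(56.1)) (np.float64(124.0), np.float64(46.5))
```

Emit:
play_rows:
  series:
    - [0,0,0,0,0,0,0]
    - [0,0,0,0,0,0,0]
    - [0,0,0,0,0,0,0]
    - [0,0,0,0,0,0,0]
    - [0,0,0,0,0,0,0]
    - [0,0,0,0,0,0,0]
    - [0,0,0,0,0,0,0]
    - [0,0,0,0,0,0,0]
    - [0,0,0,0,0,0,0]
    - [0,0,0,0,0,0,0]
    - [0,0,0,0,0,0,0]
    - [0,0,0,0,0,0,0]

```text
time: 17.95
position: [0.688, 0.039, 0.1141]
tool_rot: [-0.702, 0.087, -0.087, 0.702]
ft_force: [0.8, 1.0, 0.6]
grip_width: 0.0007
```

```bash
python3 v.py pics/w24.png; python3 -c "
import cv2,numpy as np
a=cv2.imread('pics/w24.png');b=cv2.imread('pics/w23.png')
cv2.imwrite('pics/w24y.png',cv2.resize(np.vstack([b[95:175,210:310],a[95:175,210:310]]),None,fx=3.6,fy=3.6,interpolation=cv2.INTER_CUBIC))"
python3 -c "
from rig import eyes
import cv2
cv2.imwrite('pics/t24.png',eyes.camera('side')[:,:,::-1])"
```

```text
t 17.95 pos [0.688  0.039  0.1141] relXZ mm [100.8  99.2] tip z 89.1 yaw -14.2 tilt [ 0. -1.  0.] F [0.8 1.  0.6] w 0.001 q [-0.11  0.74  1.35  0.    1.06 -1.43]
```

View pics/w24y.png

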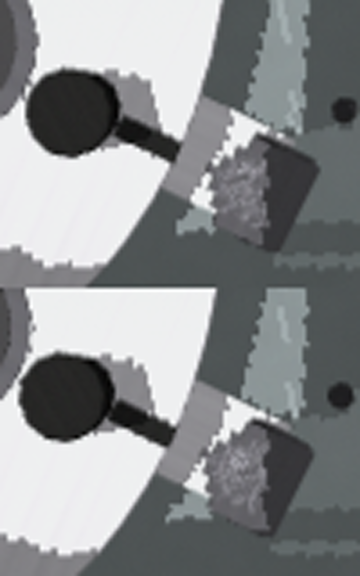

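View pics/t24.png

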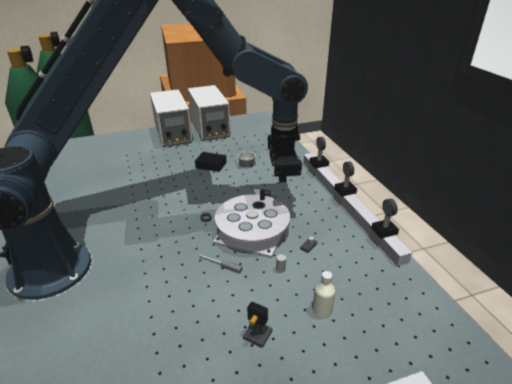

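The wheel is at rest with the mark at the centre of the pointer: relative to the pointer it looks the same a second later. The arm is clear and the other parts are where they were, so I am handing in.

```bash
python3 -c "
from rig import ticket,robot
print(ticket.hand_in(), robot.get_obs()['time'])"
```

```text
the job is handed in; nothing more can be done
the job is handed in; nothing more can be done
```

The wheel ran freely and is now parked, standing still with the pin and rim mark at the pointer. The job was handed in at about 18 s.

- **Spin and coast:** I flicked the pin counter-clockwise to about 6 rad/s and let it coast untouched for over 4 s. It was still turning at about 5 rad/s when I braked it.
- **Braking and parking:** A fingertip on the face with about 4.6 N stopped it. I then dragged it round in one long stroke and one 3 mm correction, with at most 4.8 N shown at each reading.
- **Last checks:** The wrist picture puts the wheel at about 50.5° and the pointer's centre line at about 50.8–51°, so within roughly 0.5°. A second picture 1 s later shows no movement. The arm was touching nothing, and the bystanders look unmoved in the side view.

**What disagreed:**
- **Fingertip length:** The fingertips sit almost level with the reported TCP, not 25 mm ahead of it. My first flick therefore passed over the pin without moving the wheel. I corrected the height from the side camera, and contact with the disc confirmed it.
- **Wheel angle:** One wrist picture taken just after a move read the wheel about 1.5° differently from later ones. I used the pictures taken with the arm settled.

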